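Put the long sockets back in size order on the clip rack

ROBOT

A 7-joint arm with a two-finger parallel gripper is mounted at the origin on a cart in front of the work surface, level with it; the furniture and walls round the work are solid. World frame = base frame: x ahead of the robot, y to its left, z up, the work surface at z = 0. Lengths are in m, angles in rad, forces in N, time in s.
With the tool pointing down it reaches from about 0.4 to 0.85 m from the base axis. Payload 10.4 kg.
Tool frame: the origin (TCP) lies between the finger pads; the fingertips stand tcp_to_tips ahead of it and the grasp point (between the pads) lies 8 mm behind it (tcp_to_tips is the distance from the TCP to the fingertips, in m); z points along the fingers, y is the line along which they close (so a half turn about z gives the same grasp; the last joint's range is limited). The gripper opens to 85 mm and grips with 20 to 120 N. Pads are 22 mm wide; open, the fingers measure 114 mm over their backs; the gripper's body (76 mm by 85 mm) begins 54 mm behind the grasp point. The pads swing forward as they close: fully open they stand 13 mm farther back than shut.
Start: joints at [1.166, 0.332, -0.065, 1.46, 0.022, 1.35, -0.088], TCP at [0.233, -0.58, 0.242] pointing down, gripper open.
Joint ranges: [-2.6, 2.6], [-0.5, 2.12], [-1.47, 1.34], [0.16, 2.42], [-1.27, 4.41], [0.06, 2.06], [-2.6, 2.6]. Speed limits (rad/s): [2.22, 2.22, 2.79, 2.79, 3.14, 3.14, 3.14].

INTERFACE

Orientations are given as a unit quaternion [x, y, z, w].
In Python, from workcell import * gives the robot as it stands.
- The arm moves only by the tool apply_moves, never from a script. Its argument "rows" is a list of rows, each an object of numbers: "x", "y", "z": the shift along the tool's x, y, z in mm; "ax", "ay", "az": the turn, a rotation vector about the tool's x, y, z in degrees; "gripper": the closure, from 0 (fully open) to 1 (shut). A call has 1 to 5 rows; each row shifts and turns the commanded pose from where the row before left it, along the tool's axes as they then stand; what a row does not reach is not made up. A row lasts 1/12 s, in which the tool goes at most 41.7 mm and 7.16 degrees, less where a joint would pass 70% of its speed; a pose out of reach is approached as far as the arm can. A call with a gripper value outside its range is refused whole. The fingers move at their own pace and stop on an object; "newtons" is the grip in N (left out, the last holds). Time passes only in rows, so rows that do not move let the fingers close. It gives the time, the measured TCP pose, the force, the opening and the grip force at its end, in the units of the state.
- get_obs(): the state, without advancing time (a new reading comes with each control period).
- camera(name): name is "side" or "top" or "wrist"; returns a dict with "color" (384x512x3 uint8, red, green, blue), "fov_y" (degrees; the focal length in pixels is half the picture's height over the tangent of half this angle, whatever the lens; pixels are square), "cx", "cy" (the principal point, pixels), "rvec" (rotation vector, rad) and "tvec" (3), from world to camera coordinates, as OpenCV has them. Camera axes: x right, y down, z forward; pixel columns grow to the right and rows downward; lengths in m; the calibration is good to about 2 mm. The wrist camera is an equidistant fisheye: a pixel r from the principal point sees the ray r / f radians off the axis. A picture is of the moment at which its call begins. There is no depth.
- hand_in(): hands the job in; it is judged then, once.
The state is a dict: "clock": time; "joint_pos": joint angles; "joint_velocities": joint speeds; "tau": joint torques, N m; "position": TCP position; "ee_rot": TCP orientation; "ft_force": force on the tool from outside, world axes, zero at the start; "torque": the same for the moment, N m; "grip_width": opening from 0.0 (shut) to 1.0 (fully open); "grasp_force": force on a finger pad.
Only numpy, scipy, OpenCV 4.12 (cv2) and the standard library are available. Lean on these libraries where they do the work, as an engineer would, in place of code of your own. Each camera call takes 0.05 s, during which the arm holds its last target. There are 200 camera calls.

TASK

Put the set of long sockets in order on the sloping clip rack, thinnest nearest to you, thickest farthest away: one socket has been hung in a clip pair too big for it, so move it to the empty clips of its own size, then fetch the socket lying on the table and snap it into the clips that are now free. Press each one straight onto the slope until it has clicked fully home on both rails, with the rails between its two thick ends (nose up or down does not matter), let go, and leave the other two sockets and everything else on the table where it is.

Things in the scene. Friction and masses are not known exactly. Their poses are not given: they have to be found in the camera images.
- rack: The rack, screwed down at the left of the table: an easel of grey tube, 277 mm wide, with two parallel aluminium rails (22 mm wide, 288 mm long) on a slope of 35 degrees that rises to the robot's left; the rails run from near to far. Along the slope their centre lines lie 66 mm apart; the gap between them, 44 mm, is open. Origin on the table under the middle; x uphill, y along the rails to the near end, z up. Rails' middle 85 mm up.
- deck: The two rails with their clips (frame: x up the slope, y to the near end, z off the slope). Each clip, 14 mm wide, is a flat seat between two sprung steel jaws with flared mouths. A shank held along the slope over the mouths, within 3 mm of the middle, and pressed at right angles to the slope spreads the jaws and snaps onto the seats with about 12 to 20 N for its two clips; pulling it off takes similar force.
- place_1 (a point): Place 1 of 4 from the near end, 60 mm apart: two clips for a 16 mm shank; socket 1 is home here. The point is on the axis of that shank when home, half-way between the rails, 11 mm off the rails' top. x points up the slope, y along the rails to the near end, z off the slope (to the right and up, 35 degrees from vertical). Clip mouths reach 16 mm farther along z than this point.
- place_2 (a point): Place 2 of 4 from the near end, 60 mm apart: two clips for a 20 mm shank; empty at the start. The point is on the axis of that shank when home, half-way between the rails, 13 mm off the rails' top. x points up the slope, y along the rails to the near end, z off the slope (to the right and up, 35 degrees from vertical). Clip mouths reach 17 mm farther along z than this point.
- place_3 (a point): Place 3 of 4 from the near end, 60 mm apart: two clips for a 25 mm shank; socket 2 lies here at the start. The point is on the axis of that shank when home, half-way between the rails, 15.5 mm off the rails' top. x points up the slope, y along the rails to the near end, z off the slope (to the right and up, 35 degrees from vertical). Clip mouths reach 19 mm farther along z than this point.
- place_4 (a point): Place 4 of 4 from the near end, 60 mm apart: two clips for a 30 mm shank; socket 4 is home here. The point is on the axis of that shank when home, half-way between the rails, 18 mm off the rails' top. x points up the slope, y along the rails to the near end, z off the slope (to the right and up, 35 degrees from vertical). Clip mouths reach 20 mm farther along z than this point.
- socket_1_mid (a point): Long steel socket 1 of 4, the thinnest and shortest, held fast in place 1. Round shank 16 mm across, 120 mm long over all. Point: mid length, on the axis; x along it to the round nose (21 mm across, 16 mm long); other end a hexagon collar 21 mm across flats, 14 mm long; plain shank between them.
- socket_2_mid (a point): Long steel socket 2 of 4, belongs in place 2; at the start loose in place 3, slid down with its nose end against the upper clip; a pull off the slope of about 5 to 10 N frees it. Round shank 20 mm across, 140 mm long over all. Point: mid length, on the axis; x along it to the round nose (25 mm across, 16 mm long); other end a hexagon collar 25 mm across flats, 14 mm long; plain shank between them.
- socket_3_mid (a point): Long steel socket 3 of 4, belongs in place 3; at the start flat on the table right of the rack (one of two spots; a brush lies on the other), pointing roughly away from the robot, axis 15 mm up. Round shank 25 mm across, 160 mm long over all. Point: mid length, on the axis; x along it to the round nose (30 mm across, 16 mm long); other end a hexagon collar 30 mm across flats, 14 mm long; plain shank between them.
- socket_4_mid (a point): Long steel socket 4 of 4, the thickest and longest, held fast in place 4. Round shank 30 mm across, 180 mm long over all. Point: mid length, on the axis; x along it to the round nose (35 mm across, 16 mm long); other end a hexagon collar 35 mm across flats, 14 mm long; plain shank between them.
- scrub_brush: Bystander, to be left alone: bench brush, wooden back 55x153 mm, bristles up, 58 mm high, on the table right of the rack; origin at the centre of its underside.
- bit_box: Bystander, to be left alone: flat drill bit case, 55x100x27 mm, at the back right; origin at the centre of its underside.
- hex_key: Bystander, to be left alone: L-shaped hex key, 29x84x5 mm, flat on the table near the front edge; origin at the centre of its underside.
- offcut_a: Bystander, to be left alone: pine offcut, 45x115x19 mm, flat on the table behind, near the middle; origin at the centre of its underside.

How it is judged:
On the way, in this order (a step that is already met when the one before it is completed fails the run):
1. the misplaced socket has been taken out of place 3 (distance between socket_2_mid and place_3 above 0.045 m), for 0.1 s.
2. one of the two sockets to be moved is home in its own clips (((x of socket_2_mid in the frame of place_2 between -0.018 and 0.018 m and y of socket_2_mid in the frame of place_2 between -0.003 and 0.003 m and z of socket_2_mid in the frame of place_2 between -0.003 and 0.003 m and angle between the x axis of socket_2_mid and the x axis of place_2, either way round below 0.08 rad) or (x of socket_3_mid in the frame of place_3 between -0.027 and 0.027 m and y of socket_3_mid in the frame of place_3 between -0.003 and 0.003 m and z of socket_3_mid in the frame of place_3 between -0.003 and 0.003 m and angle between the x axis of socket_3_mid and the x axis of place_3, either way round below 0.08 rad))), for 0.2 s.
At the end, for the whole second after the job is handed in: Sockets 1, 2, 3 and 4 are each home in places 1, 2, 3 and 4: mid point within 3 mm of the place across and off the slope, both rails between its thick ends (mid point within 13, 18, 27 and 37 mm of the place along the slope), axis within 0.08 rad of the place's; at rest and let go (x of socket_1_mid in the frame of place_1 between -0.013 and 0.013 m and y of socket_1_mid in the frame of place_1 between -0.003 and 0.003 m and z of socket_1_mid in the frame of place_1 between -0.003 and 0.003 m and angle between the x axis of socket_1_mid and the x axis of place_1, either way round below 0.08 rad and x of socket_2_mid in the frame of place_2 between -0.018 and 0.018 m and y of socket_2_mid in the frame of place_2 between -0.003 and 0.003 m and z of socket_2_mid in the frame of place_2 between -0.003 and 0.003 m and angle between the x axis of socket_2_mid and the x axis of place_2, either way round below 0.08 rad and x of socket_3_mid in the frame of place_3 between -0.027 and 0.027 m and y of socket_3_mid in the frame of place_3 between -0.003 and 0.003 m and z of socket_3_mid in the frame of place_3 between -0.003 and 0.003 m and angle between the x axis of socket_3_mid and the x axis of place_3, either way round below 0.08 rad and x of socket_4_mid in the frame of place_4 between -0.037 and 0.037 m and y of socket_4_mid in the frame of place_4 between -0.003 and 0.003 m and z of socket_4_mid in the frame of place_4 between -0.003 and 0.003 m and angle between the x axis of socket_4_mid and the x axis of place_4, either way round below 0.08 rad and linear speed of each of socket_2, socket_3 below 0.02 m/s); the robot touches nothing.
It fails at once if something else on the table has been pushed more than 30 mm from its place (distance of any of scrub_brush, bit_box, hex_key, offcut_a from where it was at the start of the episode above 0.03 m).
It also fails if it takes over 51 s, if anything falls off the work surface, if the arm or the gripper's body presses on something with over 40 N, if the wrist force passes 120 N, or if a joint passes its speed limit or range.

## Working session

There is one attempt and no reset: what is moved stays moved. The work goes in short steps, Python scripts to look and compute and a tool call to move; the robot and the scene stay as the last step left them, time stands still between calls to the robot, and variables do not carry over. Pictures are saved under pics/ and viewed, at most 10 in all, crops included, and the job is handed in when it is done.

Besides the shell and the picture viewer there is one more tool, called after "Emit:" by a JSON object that holds its "method" and its "body". apply_moves: Moves the arm, as the interface text tells. Its arguments: {"type":"object","properties":{"rows":{"type":"array","items":{"type":"object","properties":{"x":{"type":"number"},"y":{"type":"number"},"z":{"type":"number"},"ax":{"type":"number"},"ay":{"type":"number"},"az":{"type":"number"},"gripper":{"type":"number"}}}},"newtons":{"type":"number"}},"required":["rows"]}

```bash
mkdir -p pics; ls; python3 - <<'E'
from workcell import *
import cv2,pickle
o=get_obs();print(o)
d={}
for n in("side","top","wrist"):
    c=camera(n);d[n]=c
    print(n,c["fov_y"],c["cx"],c["cy"],c["rvec"],c["tvec"])
    cv2.imwrite(f"pics/{n}0.png",cv2.resize(c["color"][:,:,::-1],(800,600),interpolation=cv2.INTER_CUBIC))
pickle.dump(d,open("d0.pkl","wb"))
E
```

```text
pics
{'clock': 0.0, 'joint_pos': array([ 1.16638753,  0.33285456, -0.06475047,  1.46098684,  0.02157915,
        1.34990199, -0.08851146]), 'joint_velocities': array([ 3.17836448e-05, -2.82629037e-04,  5.59220189e-04,  1.79019431e-05,
       -4.69616362e-04, -8.88053176e-04, -1.44149050e-03]), 'tau': array([ 6.76490663e-05, -6.25454664e+01,  4.90926986e-02, -3.91605484e+01,
        1.61802809e-02,  9.92187095e-03, -1.60372888e-07]), 'position': array([ 0.23276083, -0.57962886,  0.24150512]), 'ee_rot': array([ 9.81827682e-01,  1.89773213e-01, -1.54397972e-04, -7.11470830e-04]), 'ft_force': array([0.15801286, 0.91620504, 0.24494958]), 'torque': array([-0.0037715 ,  0.00852778, -0.04985137]), 'grasp_force': 0.0, 'grip_width': 0.9989493207600809}
side 52.67535341800944 254.8323242943622 195.0073850676792 [ 2.32145395 -0.15108867  0.07433471] [-0.60122188  0.0923694   0.98336283]
top 45.426043511339294 263.1569660056144 186.8955618312071 [ 2.16977382 -2.17092651  0.11151326] [-0.01828187  0.57613893  1.25919235]
wrist 65.70646984690485 255.54459241838956 192.1904423362932 [-2.40655692  1.6272871   0.22736779] [-0.6240222  -0.0365287   0.37949531]
```

View pics/top0.png

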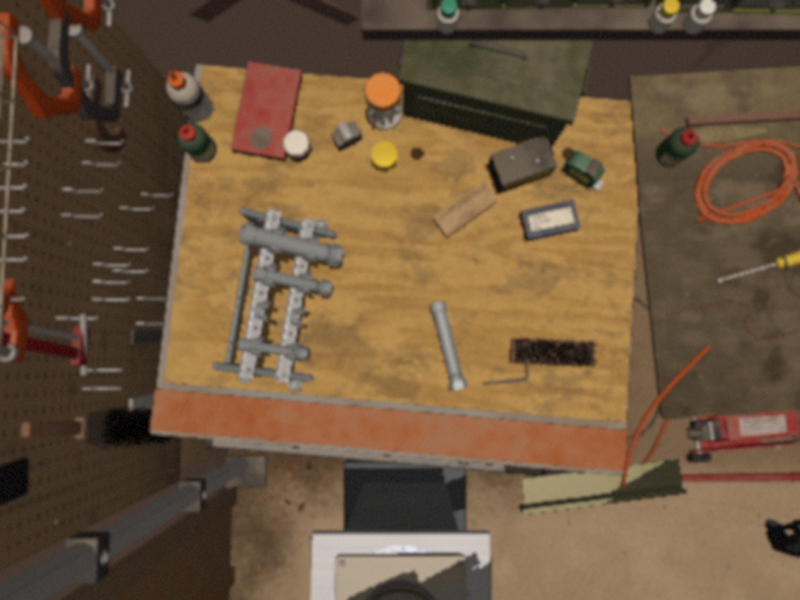

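View pics/side0.png

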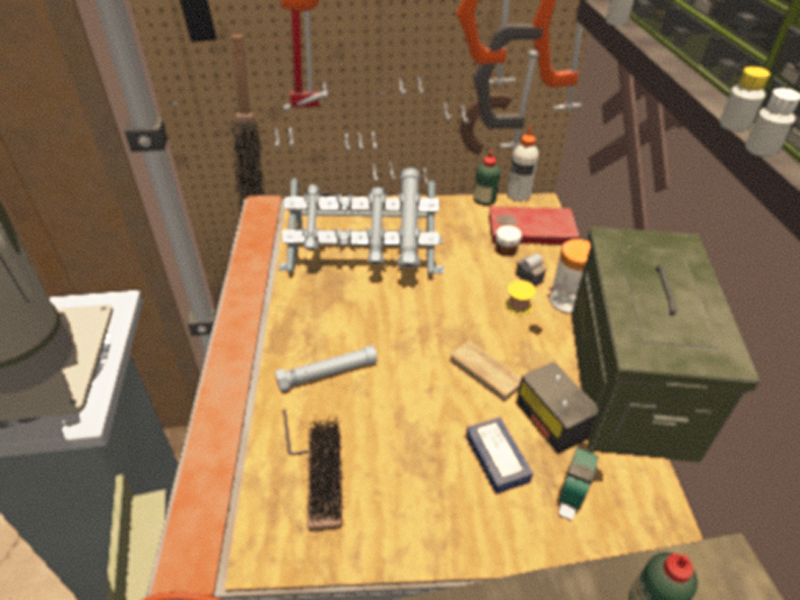

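The top view (800x600 scale) shows the rack at about (275,300). Its rail ends are near (247,378), (285,382), (272,213) and (308,225). Socket 3 runs from (437,303) to (458,385), and the brush is to its right. In the side view, sockets 1, 2 and 4 are on the rack and place 2 is empty.

```bash
cat > h.py <<'E'
import numpy as np,cv2
from scipy.spatial.transform import Rotation as R
from scipy.optimize import least_squares
def K(c):
    f=192/np.tan(np.radians(c["fov_y"])/2); return f
def proj(c,P,fish=False):
    P=np.atleast_2d(P); Q=R.from_rotvec(np.ravel(c["rvec"])).apply(P)+np.ravel(c["tvec"])
    f=K(c)
    if fish:
        r=np.hypot(Q[:,0],Q[:,1])+1e-12; th=np.arctan2(r,Q[:,2]); s=f*th/r
        return np.c_[c["cx"]+s*Q[:,0],c["cy"]+s*Q[:,1]]
    return np.c_[c["cx"]+f*Q[:,0]/Q[:,2],c["cy"]+f*Q[:,1]/Q[:,2]]
def ray(c,uv,fish=False):
    f=K(c); d=(np.asarray(uv,float)-[c["cx"],c["cy"]])/f
    if fish:
        t=np.hypot(*d); v=np.r_[d/t*np.sin(t),np.cos(t)]
    else: v=np.r_[d,1]
    Rm=R.from_rotvec(np.ravel(c["rvec"])); return Rm.inv().apply(-np.ravel(c["tvec"])),Rm.inv().apply(v)
def onz(c,uv,z,fish=False):
    o,d=ray(c,uv,fish); return o+d*(z-o[2])/d[2]
s,k=np.sin(np.radians(35)),np.cos(np.radians(35))
D=np.array([[k,0,-s],[0,1,0],[s,0,k]])  # deck->rack
H0=0.085
def deck(p,P):  # p=x,y,yaw ; rack x axis azimuth=yaw
    return (R.from_euler('z',p[2]).as_matrix()@(D@np.atleast_2d(P).T+np.array([[0],[0],[H0]]))).T+[p[0],p[1],0]
def deckR(p): return R.from_euler('z',p[2]).as_matrix()@D
E
python3 - <<'E'
from h import *
import pickle,workcell
print([n for n in dir(workcell) if n[0]!='_'], getattr(workcell,'tcp_to_tips',None))
d=pickle.load(open("d0.pkl","rb"));t=d["top"]
S=1.5625
for uv in[(437,303),(458,385)]: print(onz(t,(uv[0]/S,uv[1]/S),.02))
# rails lower=right one (x=-33) near end (285,382), far (308,225); upper x=+33: (247,378),(272,213)
P=np.array([[-33,144,0],[-33,-144,0],[33,144,0],[33,-144,0]])/1e3
U=np.array([(285,382),(308,225),(247,378),(272,213)])/S
f=lambda p:(proj(t,deck(p,P))-U).ravel()
r=least_squares(f,[.55,.35,1.57]);print(r.x,r.fun)
p=r.x
for i,(y,h) in enumerate(zip((90,30,-30,-90),(11,13,15.5,18))): print(i+1,deck(p,[[0,y/1e3,h/1e3]]))
print(deckR(p))
# crop view with overlay
img=cv2.resize(t["color"][120:260,130:310,::-1].copy(),None,fx=4.4,fy=4.25,interpolation=cv2.INTER_CUBIC)
img=cv2.resize(t["color"][120:260,130:310,::-1].copy(),None,fx=4,fy=4,interpolation=cv2.INTER_CUBIC)
C=np.array([[x+e,y,0] for x in(-33,33) for y in(-144,144) for e in(-11,11)])/1e3
for u in proj(t,deck(p,C)): cv2.circle(img,tuple(np.int32((u-[130,120]+.5)*4)),3,(0,0,255),1)
cv2.imwrite("pics/t1.png",img)
E
```

```text
['MotionError', 'camera', 'get_obs', 'hand_in', 'tcp_to_tips'] 0.011
[ 0.55709231 -0.06526003  0.02      ]
[ 0.41001378 -0.102166    0.02      ]
[0.55938011 0.20951083 1.43993062] [-0.94283954  1.32850795 -0.21855985 -2.66508145  0.3444729   1.56967659
  0.79701119 -0.40441796]
1 [[0.46932636 0.21499976 0.09401067]]
2 [[0.52866362 0.20603287 0.09564898]]
3 [[0.58796346 0.19678164 0.09769686]]
4 [[0.6472633  0.18753041 0.09974474]]
[[ 0.1068932  -0.9914493  -0.07484742]
 [ 0.81214772  0.1304925  -0.56867195]
 [ 0.57357644  0.          0.81915204]]
```

View pics/t1.png

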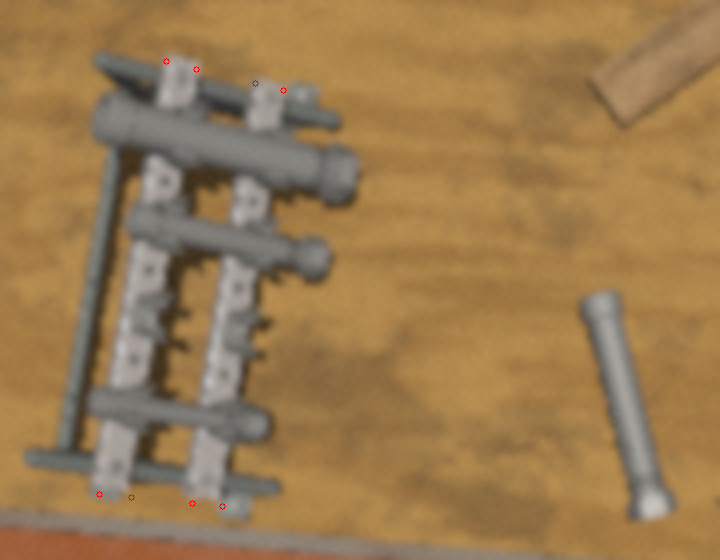

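Red projected corners sit about 1.5 px (original scale) off the true rail corners, and socket 3 lies from (600,295) to (650,515) in the crop. I'll refit and plan a standoff over place 3, where the wrist camera can measure more finely.

```bash
cat >> h.py <<'E'
def rows(target_p,target_R,n,cur=None,dec=0,adec=1):
    """n rows from the current pose to the target, rounded, in tool axes"""
    import workcell
    o=workcell.get_obs()
    p,Rm=(o["position"],R.from_quat(o["ee_rot"])) if cur is None else cur
    T=R.from_matrix(target_R); out=[]
    for i in range(n,0,-1):
        dp=np.round(Rm.inv().apply((target_p-p)*1e3)/i,dec); da=np.round(np.degrees((Rm.inv()*T).as_rotvec())/i,adec)
        out.append([*dp,*da]); p=p+Rm.apply(dp/1e3); Rm=Rm*R.from_rotvec(np.radians(da))
    for r in out: print([float(v) for v in r])
    return p,Rm
E
python3 - <<'E'
from h import *
import pickle
d=pickle.load(open("d0.pkl","rb"));t=d["top"]
C=np.array([[33,-144],[33,-144],[-33,-144],[-33,-144],[33,144],[33,144],[-33,144],[-33,144]],float)
C[:,0]+=[11,-11]*4
P=np.c_[C,np.zeros(8)]/1e3
U=np.array([(163,55),(198,62),(253,78),(285,86),(92,488),(126,494),(187,495),(222,502)])/4-.5+[130,120]
r=least_squares(lambda p:(proj(t,deck(p,P))-U).ravel(),[.55,.2,1.44]);p=r.x;print(p,r.fun.round(1))
np.save("p.npy",p)
Dk=deckR(p);TR=np.c_[Dk[:,0],-Dk[:,1],-Dk[:,2]]
tp=deck(p,[[0,-.01,.165]])[0];print(tp)
rows(tp,TR,25,dec=0)
w=d["wrist"];cam=-R.from_rotvec(w["rvec"]).inv().apply(w["tvec"]);import workcell
o=workcell.get_obs();Rt=R.from_quat(o["ee_rot"])
print("cam in tool",Rt.inv().apply(cam-o["position"]),Rt.inv().apply(R.from_rotvec(w["rvec"]).inv().apply(np.eye(3))))
E
```

```text
[0.56342297 0.21148939 1.43089993] [ 0.6  0.2 -0.6  0.4  0.3  0.1 -0.6 -0.1  0.7 -0.2  0.2 -0.8  0.3  0.7
 -1.  -0.3]
[0.56012861 0.11637946 0.22016009]
[23.0, -21.0, 1.0, 0.7, 1.3, -2.3]
[23.0, -20.0, 2.0, 0.7, 1.3, -2.3]
[24.0, -19.0, 2.0, 0.7, 1.3, -2.3]
[25.0, -18.0, 3.0, 0.7, 1.3, -2.3]
[25.0, -17.0, 4.0, 0.7, 1.3, -2.3]
[26.0, -16.0, 5.0, 0.7, 1.3, -2.3]
[26.0, -15.0, 6.0, 0.7, 1.3, -2.3]
[27.0, -14.0, 6.0, 0.8, 1.3, -2.3]
[27.0, -12.0, 7.0, 0.7, 1.3, -2.3]
[28.0, -11.0, 8.0, 0.8, 1.3, -2.3]
[28.0, -10.0, 9.0, 0.8, 1.3, -2.3]
[28.0, -9.0, 9.0, 0.8, 1.2, -2.3]
[28.0, -8.0, 10.0, 0.7, 1.2, -2.3]
[28.0, -6.0, 11.0, 0.7, 1.3, -2.3]
[28.0, -5.0, 12.0, 0.8, 1.2, -2.4]
[28.0, -4.0, 12.0, 0.7, 1.3, -2.3]
[28.0, -2.0, 13.0, 0.8, 1.2, -2.4]
[28.0, -1.0, 13.0, 0.7, 1.3, -2.3]
[27.0, 0.0, 14.0, 0.8, 1.2, -2.4]
[27.0, 2.0, 15.0, 0.7, 1.3, -2.3]
[27.0, 3.0, 15.0, 0.8, 1.2, -2.4]
[26.0, 4.0, 16.0, 0.7, 1.3, -2.3]
[26.0, 5.0, 16.0, 0.8, 1.2, -2.4]
[25.0, 7.0, 17.0, 0.7, 1.3, -2.3]
[24.0, 7.0, 17.0, 0.8, 1.2, -2.4]
cam in tool [ 0.06801662 -0.00037355 -0.13263057] [[-3.18315560e-04  9.99999942e-01  1.18665026e-04]
 [-9.62202168e-01 -2.73967175e-04 -2.72336030e-01]
 [-2.72335982e-01 -2.00868541e-04  9.62202199e-01]]
```

Emit:
{"method": "apply_moves", "body": {"rows": [{"x": 23,"y": -21,"z": 1,"ax": 0.7,"ay": 1.3,"az": -2.3,"gripper": 0.5},{"x": 23,"y": -20,"z": 2,"ax": 0.7,"ay": 1.3,"az": -2.3,"gripper": 0.5},{"x": 24,"y": -19,"z": 2,"ax": 0.7,"ay": 1.3,"az": -2.3,"gripper": 0.5},{"x": 25,"y": -18,"z": 3,"ax": 0.7,"ay": 1.3,"az": -2.3,"gripper": 0.5},{"x": 25,"y": -17,"z": 4,"ax": 0.7,"ay": 1.3,"az": -2.3,"gripper": 0.5}], "newtons": 100}}

```text
clock: 0.57
position: [0.2988, -0.4394, 0.2378]
ee_rot: [0.956, 0.288, 0.05, -0.041]
ft_force: [0.6, -1.0, 1.3]
grip_width: 0.501
grasp_force: 0.0
```

Emit:
{"method": "apply_moves", "body": {"rows": [{"x": 26,"y": -16,"z": 5,"ax": 0.7,"ay": 1.3,"az": -2.3},{"x": 26,"y": -15,"z": 6,"ax": 0.7,"ay": 1.3,"az": -2.3},{"x": 27,"y": -14,"z": 6,"ax": 0.8,"ay": 1.3,"az": -2.3},{"x": 27,"y": -12,"z": 7,"ax": 0.7,"ay": 1.3,"az": -2.3},{"x": 28,"y": -11,"z": 8,"ax": 0.8,"ay": 1.3,"az": -2.3}]}}

```text
invalid input at $.rows[0]: expected keys x, y, z, ax, ay, az, gripper
```

Emit:
{"method": "apply_moves", "body": {"rows": [{"x": 28,"y": -10,"z": 9,"ax": 0.8,"ay": 1.3,"az": -2.3},{"x": 28,"y": -9,"z": 9,"ax": 0.8,"ay": 1.2,"az": -2.3},{"x": 28,"y": -8,"z": 10,"ax": 0.7,"ay": 1.2,"az": -2.3},{"x": 28,"y": -6,"z": 11,"ax": 0.7,"ay": 1.3,"az": -2.3},{"x": 28,"y": -5,"z": 12,"ax": 0.8,"ay": 1.2,"az": -2.4}]}}

```text
invalid input at $.rows[0]: expected keys x, y, z, ax, ay, az, gripper
```

Emit:
{"method": "apply_moves", "body": {"rows": [{"x": 28,"y": -4,"z": 12,"ax": 0.7,"ay": 1.3,"az": -2.3},{"x": 28,"y": -2,"z": 13,"ax": 0.8,"ay": 1.2,"az": -2.4},{"x": 28,"y": -1,"z": 13,"ax": 0.7,"ay": 1.3,"az": -2.3},{"x": 27,"y": 0,"z": 14,"ax": 0.8,"ay": 1.2,"az": -2.4},{"x": 27,"y": 2,"z": 15,"ax": 0.7,"ay": 1.3,"az": -2.3}]}}

```text
invalid input at $.rows[0]: expected keys x, y, z, ax, ay, az, gripper
```

Emit:
{"method": "apply_moves", "body": {"rows": [{"x": 27,"y": 3,"z": 15,"ax": 0.8,"ay": 1.2,"az": -2.4},{"x": 26,"y": 4,"z": 16,"ax": 0.7,"ay": 1.3,"az": -2.3},{"x": 26,"y": 5,"z": 16,"ax": 0.8,"ay": 1.2,"az": -2.4},{"x": 25,"y": 7,"z": 17,"ax": 0.7,"ay": 1.3,"az": -2.3},{"x": 24,"y": 7,"z": 17,"ax": 0.8,"ay": 1.2,"az": -2.4}]}}

```text
invalid input at $.rows[0]: expected keys x, y, z, ax, ay, az, gripper
```

Emit:
{"method": "apply_moves", "body": {"rows": [{"x": 0},{"x": 0},{"x": 0}]}}

```text
invalid input at $.rows[0]: expected keys x, y, z, ax, ay, az, gripper
```

```bash
python3 - <<'E'
from h import *
import pickle
from workcell import *
o=get_obs();print(o["clock"],o["position"],o["joint_pos"].round(2),o["grip_width"])
p=np.load("p.npy");Dk=deckR(p);TR=np.c_[Dk[:,0],-Dk[:,1],-Dk[:,2]]
print((R.from_quat(o["ee_rot"]).inv()*R.from_matrix(TR)).as_rotvec())
c=camera("wrist");pickle.dump((c,o),open("w1.pkl","wb"))
img=cv2.resize(c["color"][:,:,::-1],(800,600),interpolation=cv2.INTER_CUBIC)
C=np.array([[x+e,y,0] for x in(-33,33) for y in(-144,144) for e in(-11,11)])/1e3
for u in proj(c,deck(p,C),True): cv2.circle(img,tuple(np.int32((u+.5)*1.5625-.5)),4,(0,0,255),1)
cv2.imwrite("pics/w1.png",img)
E
```

```text
0.5667 [ 0.29884074 -0.43935061  0.23783838] [ 1.12  0.18 -0.17  1.67 -0.09  1.34 -0.02] 0.5012285771334647
[ 0.2597117   0.44008974 -0.81109998]
```

View pics/w1.png

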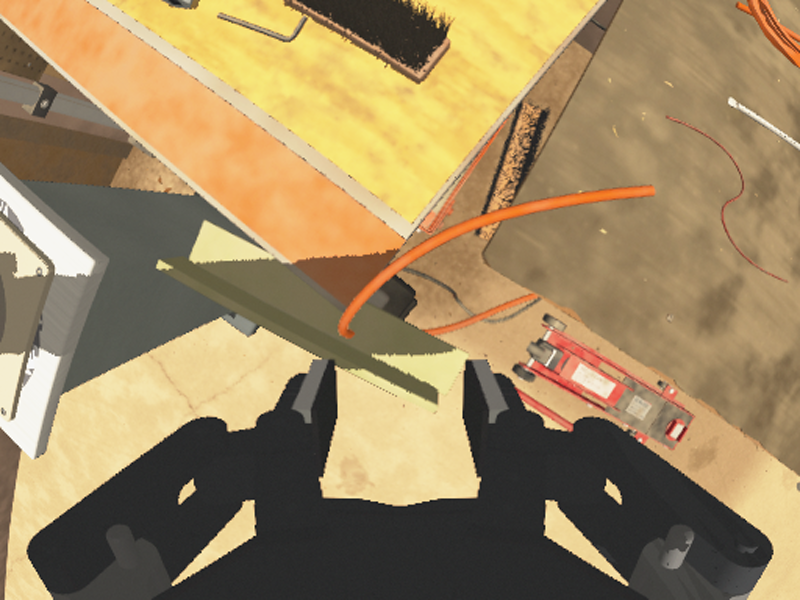

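The wrist view shows the gripper fingers half open over the table edge, because the later moves were refused for missing keys. I'll continue with full rows.

```bash
sed -i 's/    for r in out: print.*/    for r in out: print([float(v) for v in r])/' h.py; python3 - <<'E'
from h import *
p=np.load("p.npy");Dk=deckR(p);TR=np.c_[Dk[:,0],-Dk[:,1],-Dk[:,2]]
print(rows(deck(p,[[0,-.01,.165]])[0],TR,18)[0])
E
```

```text
[29.0, -17.0, 5.0, 0.8, 1.4, -2.6]
[29.0, -16.0, 6.0, 0.8, 1.4, -2.6]
[30.0, -14.0, 7.0, 0.8, 1.4, -2.6]
[30.0, -13.0, 8.0, 0.8, 1.4, -2.5]
[30.0, -11.0, 9.0, 0.8, 1.4, -2.6]
[31.0, -10.0, 10.0, 0.8, 1.4, -2.5]
[31.0, -9.0, 11.0, 0.8, 1.4, -2.5]
[31.0, -7.0, 12.0, 0.8, 1.4, -2.6]
[31.0, -5.0, 13.0, 0.8, 1.4, -2.5]
[31.0, -4.0, 14.0, 0.8, 1.4, -2.6]
[30.0, -2.0, 14.0, 0.8, 1.4, -2.5]
[30.0, -1.0, 15.0, 0.8, 1.4, -2.6]
[30.0, 1.0, 16.0, 0.9, 1.4, -2.5]
[29.0, 2.0, 17.0, 0.8, 1.4, -2.6]
[29.0, 4.0, 17.0, 0.9, 1.4, -2.5]
[28.0, 5.0, 18.0, 0.8, 1.4, -2.6]
[28.0, 7.0, 18.0, 0.9, 1.4, -2.5]
[27.0, 9.0, 19.0, 0.8, 1.3, -2.6]
[0.56024862 0.11643573 0.2201579 ]
```

Emit:
{"method": "apply_moves", "body": {"rows": [{"x": 29,"y": -17,"z": 5,"ax": 0.8,"ay": 1.4,"az": -2.6,"gripper": 0.5},{"x": 29,"y": -16,"z": 6,"ax": 0.8,"ay": 1.4,"az": -2.6,"gripper": 0.5},{"x": 30,"y": -14,"z": 7,"ax": 0.8,"ay": 1.4,"az": -2.6,"gripper": 0.5},{"x": 30,"y": -13,"z": 8,"ax": 0.8,"ay": 1.4,"az": -2.5,"gripper": 0.5},{"x": 30,"y": -11,"z": 9,"ax": 0.8,"ay": 1.4,"az": -2.6,"gripper": 0.5}]}}

```text
clock: 1.03
position: [0.3723, -0.2881, 0.2335]
ee_rot: [0.91, 0.391, 0.103, -0.086]
ft_force: [1.3, -1.1, -0.3]
grip_width: 0.501
grasp_force: 0.0
```

Emit:
{"method": "apply_moves", "body": {"rows": [{"x": 31,"y": -10,"z": 10,"ax": 0.8,"ay": 1.4,"az": -2.5,"gripper": 0.5},{"x": 31,"y": -9,"z": 11,"ax": 0.8,"ay": 1.4,"az": -2.5,"gripper": 0.5},{"x": 31,"y": -7,"z": 12,"ax": 0.8,"ay": 1.4,"az": -2.6,"gripper": 0.5},{"x": 31,"y": -5,"z": 13,"ax": 0.8,"ay": 1.4,"az": -2.5,"gripper": 0.5},{"x": 31,"y": -4,"z": 14,"ax": 0.8,"ay": 1.4,"az": -2.6,"gripper": 0.5}]}}

```text
clock: 1.45
position: [0.4459, -0.1347, 0.2269]
ee_rot: [0.85, 0.487, 0.153, -0.129]
ft_force: [0.8, -1.0, 0.8]
grip_width: 0.502
grasp_force: 0.0
```

Emit:
{"method": "apply_moves", "body": {"rows": [{"x": 30,"y": -2,"z": 14,"ax": 0.8,"ay": 1.4,"az": -2.5,"gripper": 0.5},{"x": 30,"y": -1,"z": 15,"ax": 0.8,"ay": 1.4,"az": -2.6,"gripper": 0.5},{"x": 30,"y": 1,"z": 16,"ax": 0.9,"ay": 1.4,"az": -2.5,"gripper": 0.5},{"x": 29,"y": 2,"z": 17,"ax": 0.8,"ay": 1.4,"az": -2.6,"gripper": 0.5},{"x": 29,"y": 4,"z": 17,"ax": 0.9,"ay": 1.4,"az": -2.5,"gripper": 0.5}]}}

```text
clock: 1.87
position: [0.5184, 0.0169, 0.2201]
ee_rot: [0.775, 0.575, 0.2, -0.172]
ft_force: [-0.0, 0.3, -0.9]
grip_width: 0.495
grasp_force: 0.0
```

Emit:
{"method": "apply_moves", "body": {"rows": [{"x": 28,"y": 5,"z": 18,"ax": 0.8,"ay": 1.4,"az": -2.6,"gripper": 0.5},{"x": 28,"y": 7,"z": 18,"ax": 0.9,"ay": 1.4,"az": -2.5,"gripper": 0.5},{"x": 27,"y": 9,"z": 19,"ax": 0.8,"ay": 1.3,"az": -2.6,"gripper": 0.5},{"x": 0,"y": 0,"z": 0,"ax": 0,"ay": 0,"az": 0,"gripper": 0.5},{"x": 0,"y": 0,"z": 0,"ax": 0,"ay": 0,"az": 0,"gripper": 0.5}]}}

```text
clock: 2.28
position: [0.5619, 0.1092, 0.2165]
ee_rot: [0.723, 0.623, 0.225, -0.196]
ft_force: [-0.2, -0.3, -0.1]
grip_width: 0.501
grasp_force: 0.0
```

```bash
python3 - <<'E'
from h import *
import pickle
from workcell import *
o=get_obs();print(o["clock"],o["position"],o["joint_pos"].round(2),o["grip_width"])
p=np.load("p.npy");Dk=deckR(p);TR=np.c_[Dk[:,0],-Dk[:,1],-Dk[:,2]]
print((R.from_quat(o["ee_rot"]).inv()*R.from_matrix(TR)).as_rotvec())
c=camera("wrist");pickle.dump((c,o),open("w2.pkl","wb"))
img=cv2.resize(c["color"][:,:,::-1],(800,600),interpolation=cv2.INTER_CUBIC)
C=np.array([[x+e,y,0] for x in(-33,33) for y in(-144,144) for e in(-11,11)])/1e3
for u in proj(c,deck(p,C),True): cv2.circle(img,tuple(np.int32((u+.5)*1.5625-.5)),4,(0,0,255),1)
cv2.imwrite("pics/w2.png",img)
E
```

```text
2.2833 [0.56194717 0.10916178 0.21649826] [ 0.63  0.28 -0.65  1.76 -0.49  1.11  0.07] 0.5009721057986779
[ 0.00196298  0.00411836 -0.00697939]
```

View pics/w2.png

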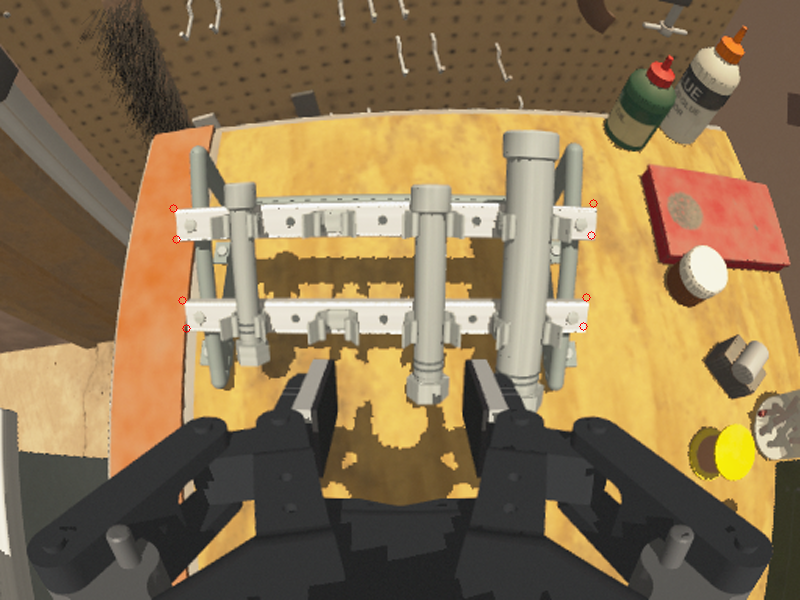

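The wrist view shows both rails clearly. Upper rail spans (176,209)-(597,238) and lower spans (185,300)-(587,333), with socket 2 vertical at x≈430. The model sits about 3–5 px off in pixel y, so I'll refine with subpixel edges.

```bash
cat > fit.py <<'E'
from h import *
import pickle
c,o=pickle.load(open("w2.pkl","rb"))
g=cv2.cvtColor(c["color"],cv2.COLOR_RGB2HSV).astype(float); im=c["color"].astype(float).min(2)  # min channel: white high, wood low
p0=np.load("p.npy")
def edge(pt,nrm,L=6,sgn=1):
    # strongest edge along nrm (pixel), inside bright
    t=np.arange(-L,L+.01,.25); q=pt+t[:,None]*nrm
    v=cv2.remap(im.astype(np.float32),q[:,0].astype(np.float32)[None],q[:,1].astype(np.float32)[None],cv2.INTER_LINEAR)[0]
    v=cv2.GaussianBlur(v[None],(5,1),0)[0]; dv=-np.gradient(v); i=dv.argmax(); return pt+t[i]*nrm,dv[i]
import sys
def model(p,P): 
    import h; h.H0=p[3]; return proj(c,deck(p,P),True)
p=np.r_[p0,.085]
for it in range(6):
    obs=[];pts=[];nr=[];lab=[]
    L=8 if it<2 else 4
    for x in(-33,33):
        # side edges, at free spots
        for e in(-11,11):
            for y in(-65,-60,-12,-5,2,8,52,58,62,120,-120,-115):
                A=np.array([[x+e,y,0],[x+2*e,y,0]])/1e3; u=model(p,A); n=u[1]-u[0];n/=np.hypot(*n)
                q,s_=edge(u[0],n,L); 
                if s_>8: obs.append(q);pts.append(A[0]);nr.append(n);lab.append((x,e,y))
        for y in(-144,144):
            for dx in(-7,-3,0,3,7):
                A=np.array([[x+dx,y,0],[x+dx,y*1.1,0]])/1e3; u=model(p,A); n=u[1]-u[0];n/=np.hypot(*n)
                q,s_=edge(u[0],n,L)
                if s_>8: obs.append(q);pts.append(A[0]);nr.append(n);lab.append((x,0,y))
    obs,pts,nr=map(np.array,(obs,pts,nr))
    r=least_squares(lambda p:((model(p,pts)-obs)*nr).sum(1),p,loss="soft_l1",f_scale=.7);p=r.x
res=((model(p,pts)-obs)*nr).sum(1)
print(p,len(obs))
from collections import defaultdict
dd=defaultdict(list)
for l,e in zip(lab,res): dd[(l[0],l[1],l[2] if l[1]==0 else 0)].append(round(e,1))
for k in dd: print(k,dd[k])
np.save("p4.npy",p)
img=cv2.resize(c["color"][:,:,::-1],None,fx=3,fy=3,interpolation=cv2.INTER_CUBIC)
def draw(P,col):
    for u in model(p,np.array(P)/1e3): cv2.circle(img,tuple(np.int32((u+.5)*3-.5)),3,col,-1)
draw([[x+e,y,0] for x in(-33,33) for y in(-144,144) for e in(-11,11)],(0,0,255))
for y,h,r_,hl in((90,11,8,60),(-30,13,10,70),(-90,18,15,90)): draw([[x,y+a,h] for x in(-50,-30,0,30,50) for a in(-r_,r_)],(255,0,0))
draw([[x,y+a,13] for x in (-26,-40,26,40) for y in(30,) for a in(-10,10)],(0,160,0))
cv2.imwrite("pics/w2b.png",img[330:830,280:1080+100][:,:800])
E
python3 fit.py
```

```text
[0.56437628 0.2089661  1.42392115 0.08585166] 62
(-33, -11, 0) [np.float64(-1.0), np.float64(-1.0), np.float64(-0.8), np.float64(-0.8), np.float64(-0.8), np.float64(-0.7), np.float64(-0.2), np.float64(-0.2), np.float64(0.0)]
(-33, 11, 0) [np.float64(-2.2), np.float64(-2.2), np.float64(-2.2), np.float64(0.5), np.float64(0.0), np.float64(-0.2), np.float64(-2.3), np.float64(-2.3), np.float64(-0.3), np.float64(0.7), np.float64(-0.2), np.float64(-0.2)]
(-33, 0, -144) [np.float64(0.3), np.float64(-0.2), np.float64(0.1), np.float64(0.3), np.float64(-0.2)]
(-33, 0, 144) [np.float64(0.3), np.float64(0.3), np.float64(0.0), np.float64(0.3), np.float64(-0.2)]
(33, -11, 0) [np.float64(-0.3), np.float64(-0.5), np.float64(0.2), np.float64(0.2), np.float64(0.2), np.float64(-1.3), np.float64(-0.0), np.float64(-0.0), np.float64(-0.3)]
(33, 11, 0) [np.float64(0.1), np.float64(0.1), np.float64(-0.2), np.float64(-0.5), np.float64(-0.2), np.float64(-0.5), np.float64(-0.2), np.float64(-1.2), np.float64(0.3), np.float64(0.0), np.float64(0.1), np.float64(0.3)]
(33, 0, -144) [np.float64(0.1), np.float64(0.3), np.float64(-0.2), np.float64(-0.2), np.float64(0.1)]
(33, 0, 144) [np.float64(-0.2), np.float64(0.0), np.float64(0.0), np.float64(0.3), np.float64(-0.2)]
```

View pics/w2b.png

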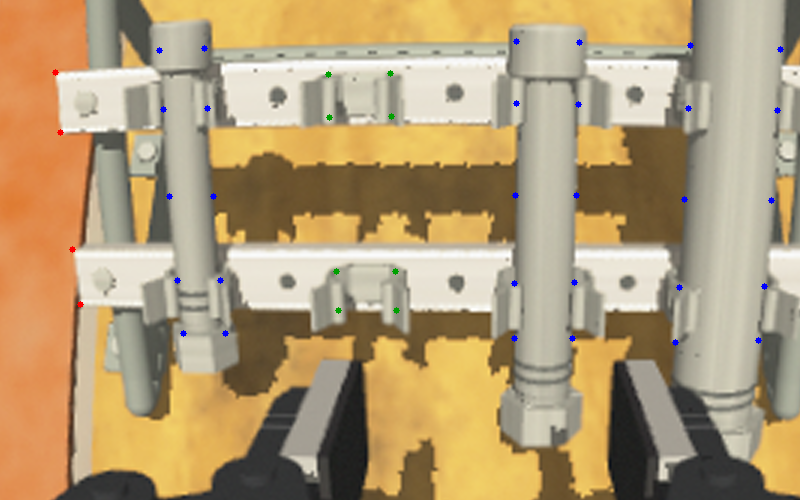

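The fit is good to under 1 px: deck height is 85.9 mm against 85 nominal. Next, descend over socket 2.

```bash
cat >> h.py <<'E'
def setup():
    global H0
    p=np.load("p4.npy"); H0=p[3]; Dk=deckR(p); return p,Dk,np.c_[Dk[:,0],-Dk[:,1],-Dk[:,2]]
def where():
    import workcell
    p,Dk,TR=setup(); o=workcell.get_obs()
    d=Dk.T@(o["position"]-deck(p,[[0,0,0]])[0]); a=np.degrees((R.from_quat(o["ee_rot"]).inv()*R.from_matrix(TR)).as_rotvec())
    print("t",round(o["clock"],2),"deck mm",(d*1e3).round(1),"rot to go",a.round(2),"F deck",(Dk.T@o["ft_force"]).round(1),"grip",round(o["grip_width"]*85,1),round(o["grasp_force"],1))
E
python3 - <<'E'
from h import *
where(); p,Dk,TR=setup()
q=rows(deck(p,[[0,-.0305,.06]])[0],TR,4)
q=rows(deck(p,[[0,-.0305,.03]])[0],TR,1,q)
E
```

```text
t 2.33 deck mm [ -7.5 -12.5 164.8] rot to go [-0.03  0.3  -0.18] F deck [-0.7 -0.3  0.3] grip 42.5 0.0
[2.0, 5.0, 26.0, -0.0, 0.1, -0.0]
[2.0, 4.0, 26.0, -0.0, 0.1, -0.1]
[2.0, 5.0, 26.0, -0.0, 0.0, -0.0]
[2.0, 4.0, 27.0, -0.0, 0.1, -0.1]
[-0.0, 0.0, 30.0, -0.0, -0.0, 0.0]
```

Emit:
{"method": "apply_moves", "body": {"rows": [{"x": 2,"y": 5,"z": 26,"ax": 0,"ay": 0.1,"az": 0,"gripper": 0.5},{"x": 2,"y": 4,"z": 26,"ax": 0,"ay": 0.1,"az": -0.1,"gripper": 0.5},{"x": 2,"y": 5,"z": 26,"ax": 0,"ay": 0,"az": 0,"gripper": 0.5},{"x": 2,"y": 4,"z": 27,"ax": 0,"ay": 0.1,"az": -0.1,"gripper": 0.5},{"x": 0,"y": 0,"z": 0,"ax": 0,"ay": 0,"az": 0,"gripper": 0.5}]}}

```text
clock: 2.75
position: [0.5878, 0.1721, 0.1316]
ee_rot: [0.722, 0.623, 0.226, -0.198]
ft_force: [-1.1, 0.4, 1.0]
grip_width: 0.503
grasp_force: 0.0
```

```bash
python3 - <<'E'
from h import *
where(); p,Dk,TR=setup()
q=rows(deck(p,[[0,-.0305,.005]])[0],TR,5)
E
```

```text
t 2.75 deck mm [ -0.8 -28.6  56.5] rot to go [-0.26  0.01 -0.07] F deck [0.8 1.1 0.7] grip 42.8 0.0
[0.0, 0.0, 10.0, -0.1, 0.0, -0.0]
[0.0, 1.0, 10.0, -0.0, 0.0, -0.0]
[0.0, 0.0, 10.0, -0.1, 0.0, -0.0]
[0.0, 1.0, 11.0, -0.0, 0.0, -0.0]
[1.0, 0.0, 10.0, -0.1, 0.0, -0.1]
```

Emit:
{"method": "apply_moves", "body": {"rows": [{"x": 0,"y": 1,"z": 10,"ax": -0.1,"ay": 0,"az": 0,"gripper": 0.5},{"x": 0,"y": 1,"z": 10,"ax": 0,"ay": 0,"az": 0,"gripper": 0.5},{"x": 0,"y": 0,"z": 10,"ax": -0.1,"ay": 0,"az": 0,"gripper": 0.5},{"x": 0,"y": 0,"z": 11,"ax": 0,"ay": 0,"az": 0,"gripper": 0.5},{"x": 0,"y": 0,"z": 10,"ax": -0.1,"ay": 0,"az": 0,"gripper": 0.5}]}}

```text
clock: 3.17
position: [0.5963, 0.1993, 0.0929]
ee_rot: [0.723, 0.622, 0.23, -0.194]
ft_force: [0.3, 1.2, -0.6]
grip_width: 0.499
grasp_force: 0.0
```

Emit:
{"method": "apply_moves", "body": {"rows": [{"x": 0,"y": 0,"z": 0,"ax": 0,"ay": 0,"az": 0,"gripper": 0.5},{"x": 0,"y": 0,"z": 0,"ax": 0,"ay": 0,"az": 0,"gripper": 0.5}]}}

```text
clock: 3.33
position: [0.5957, 0.1996, 0.0931]
ee_rot: [0.722, 0.623, 0.229, -0.195]
ft_force: [-0.1, -0.8, 0.1]
grip_width: 0.5
grasp_force: 0.0
```

```bash
python3 -c "
from h import *
where()"
```

```text
t 3.33 deck mm [  0.3 -32.3   8.6] rot to go [ 0.26 -0.01  0.02] F deck [-0.6 -0.   0.5] grip 42.5 0.0
```

Emit:
{"method": "apply_moves", "body": {"rows": [{"x": 0,"y": -2,"z": 3,"ax": 0,"ay": 0,"az": 0,"gripper": 0.5},{"x": 0,"y": 0,"z": 0,"ax": 0,"ay": 0,"az": 0,"gripper": 1.0},{"x": 0,"y": 0,"z": 0,"ax": 0,"ay": 0,"az": 0,"gripper": 1.0},{"x": 0,"y": 0,"z": 0,"ax": 0,"ay": 0,"az": 0,"gripper": 1.0},{"x": 0,"y": 0,"z": 0,"ax": 0,"ay": 0,"az": 0,"gripper": 1.0}], "newtons": 80}}

```text
clock: 3.75
position: [0.5946, 0.2009, 0.0914]
ee_rot: [0.723, 0.622, 0.23, -0.194]
ft_force: [-1.6, -2.5, 4.0]
grip_width: 0.206
grasp_force: 78.0
```

```bash
python3 -c "
from h import *
where()"
```

```text
t 3.75 deck mm [  0.3 -31.1   6.6] rot to go [0.36 0.01 0.02] F deck [0.1 1.3 4.8] grip 17.5 78.0
```

Emit:
{"method": "apply_moves", "body": {"rows": [{"x": 0,"y": 0,"z": -8,"ax": 0,"ay": 0,"az": 0,"gripper": 1.0},{"x": 0,"y": 0,"z": -12,"ax": 0,"ay": 0,"az": 0,"gripper": 1.0},{"x": 0,"y": 0,"z": -20,"ax": 0,"ay": 0,"az": 0,"gripper": 1.0},{"x": 0,"y": 0,"z": -20,"ax": 0,"ay": 0,"az": 0,"gripper": 1.0},{"x": 0,"y": 0,"z": 0,"ax": 0,"ay": 0,"az": 0,"gripper": 1.0}]}}

```text
clock: 4.17
position: [0.5909, 0.1645, 0.1429]
ee_rot: [0.723, 0.622, 0.231, -0.192]
ft_force: [0.9, -0.4, -1.4]
grip_width: 0.208
grasp_force: 81.8
```

```bash
python3 - <<'E'
from h import *
where(); p,Dk,TR=setup()
q=rows(deck(p,[[.012,.030,.055]])[0],TR,4)
E
```

```text
t 4.17 deck mm [ -0.1 -32.7  69.8] rot to go [0.63 0.05 0.  ] F deck [-1. -1. -1.] grip 17.7 81.8
[3.0, -16.0, 4.0, 0.2, 0.0, 0.0]
[3.0, -16.0, 3.0, 0.1, 0.0, 0.0]
[3.0, -15.0, 4.0, 0.2, 0.0, 0.0]
[3.0, -16.0, 3.0, 0.1, 0.0, 0.0]
```

Emit:
{"method": "apply_moves", "body": {"rows": [{"x": 1,"y": -16,"z": 4,"ax": 0.2,"ay": 0,"az": 0,"gripper": 1.0},{"x": 2,"y": -16,"z": 3,"ax": 0.1,"ay": 0,"az": 0,"gripper": 1.0},{"x": 1,"y": -15,"z": 4,"ax": 0.2,"ay": 0,"az": 0,"gripper": 1.0},{"x": 2,"y": -16,"z": 3,"ax": 0.1,"ay": 0,"az": 0,"gripper": 1.0},{"x": 0,"y": 0,"z": 0,"ax": 0,"ay": 0,"az": 0,"gripper": 1.0}]}}

```text
clock: 4.58
position: [0.5252, 0.1908, 0.1309]
ee_rot: [0.721, 0.625, 0.225, -0.199]
ft_force: [0.8, 1.2, -1.5]
grip_width: 0.204
grasp_force: 81.8
```

```bash
python3 - <<'E'
from h import *
import pickle
from workcell import *
where()
o=get_obs();c=camera("wrist");pickle.dump((c,o),open("w3.pkl","wb"))
p,Dk,TR=setup()
img=cv2.resize(c["color"][:,:,::-1],None,fx=3,fy=3,interpolation=cv2.INTER_CUBIC)
def draw(P,col):
    for u in proj(c,deck(p,np.array(P)/1e3),True): cv2.circle(img,tuple(np.int32((u+.5)*3-.5)),3,col,-1)
draw([[x+e,y,0] for x in(-33,33) for y in(-144,144) for e in(-11,11)],(0,0,255))
draw([[x,30,3] for x in (-26,-40,26,40)],(0,200,0))
draw([[x,30,63] for x in (-50,-26,26,40)],(255,0,0))
draw([[x,90,11] for x in (-50,-30,0,30)],(255,0,0))
cv2.imwrite("pics/w3.png",img[330:930,300:1100])
E
```

```text
t 4.58 deck mm [ 6.4 36.1 50.5] rot to go [-0.51  0.05  0.08] F deck [ 0.2 -0.6 -2. ] grip 17.3 81.8
```

View pics/w3.png

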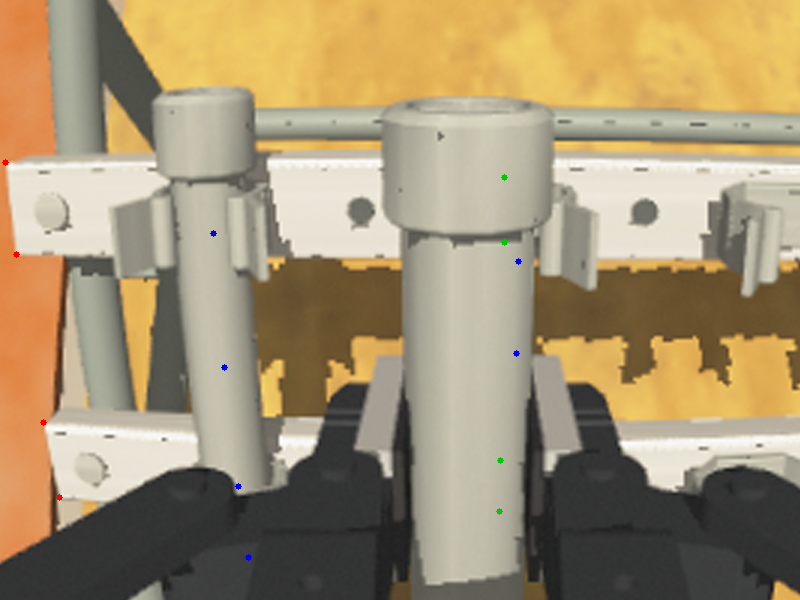

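Projected rail corners and socket 1's axis match the picture, so the pose holds. Socket 2 is gripped straight with its shank centred near (468,353), about 6 mm too far toward the near end. I'll correct that, then press.

Emit:
{"method": "apply_moves", "body": {"rows": [{"x": 0,"y": 3,"z": 4,"ax": -0.2,"ay": 0,"az": 0,"gripper": 1.0},{"x": 0,"y": 3,"z": 4,"ax": -0.3,"ay": 0,"az": 0,"gripper": 1.0},{"x": 0,"y": 0,"z": 0,"ax": 0,"ay": 0,"az": 0,"gripper": 1.0},{"x": 0,"y": 0,"z": 0,"ax": 0,"ay": 0,"az": 0,"gripper": 1.0}]}}

```text
clock: 4.97
position: [0.5355, 0.1931, 0.1252]
ee_rot: [0.722, 0.623, 0.229, -0.195]
ft_force: [-0.7, 0.5, -1.7]
grip_width: 0.203
grasp_force: 81.8
```

```bash
python3 -c "
from h import *
where()"
```

```text
t 4.97 deck mm [ 6.2 26.2 43.6] rot to go [ 0.2  -0.03  0.  ] F deck [-0.6  0.8 -1.6] grip 17.3 81.8
```

Emit:
{"method": "apply_moves", "body": {"rows": [{"x": 0,"y": 0,"z": 0,"ax": 0,"ay": 0,"az": 0,"gripper": 1.0},{"x": 0,"y": 0,"z": 0,"ax": 0,"ay": 0,"az": 0,"gripper": 1.0},{"x": 0,"y": 0,"z": 0,"ax": 0,"ay": 0,"az": 0,"gripper": 1.0}]}}

```text
clock: 5.22
position: [0.5353, 0.1929, 0.1256]
ee_rot: [0.722, 0.623, 0.229, -0.195]
ft_force: [-0.6, -0.2, -2.1]
grip_width: 0.206
grasp_force: 81.8
```

```bash
python3 -c "
from h import *
where()"
```

```text
t 5.22 deck mm [ 6.2 26.4 44.1] rot to go [ 0.24 -0.    0.02] F deck [-1.4  0.5 -1.5] grip 17.5 81.8
```

Emit:
{"method": "apply_moves", "body": {"rows": [{"x": 0,"y": -3,"z": 4,"ax": 0.2,"ay": 0,"az": 0,"gripper": 1.0},{"x": 0,"y": 0,"z": 0,"ax": 0,"ay": 0,"az": 0,"gripper": 1.0},{"x": 0,"y": 0,"z": 0,"ax": 0,"ay": 0,"az": 0,"gripper": 1.0}]}}

```text
clock: 5.47
position: [0.5322, 0.1959, 0.122]
ee_rot: [0.722, 0.623, 0.228, -0.196]
ft_force: [-0.5, -0.2, -1.6]
grip_width: 0.208
grasp_force: 81.8
```

```bash
python3 -c "
from h import *
where()"
```

```text
t 5.47 deck mm [ 6.3 29.9 39.8] rot to go [-0.01  0.    0.03] F deck [-1.2  0.5 -1.1] grip 17.7 81.8
```

Emit:
{"method": "apply_moves", "body": {"rows": [{"x": 0,"y": 0,"z": 4,"ax": 0,"ay": 0,"az": 0,"gripper": 1.0},{"x": 0,"y": 0,"z": 4,"ax": 0,"ay": 0,"az": 0,"gripper": 1.0},{"x": 0,"y": 0,"z": 4,"ax": 0,"ay": 0,"az": 0,"gripper": 1.0},{"x": 0,"y": 0,"z": 0,"ax": 0,"ay": 0,"az": 0,"gripper": 1.0}], "newtons": 110}}

```text
clock: 5.8
position: [0.5331, 0.2031, 0.1116]
ee_rot: [0.722, 0.623, 0.227, -0.197]
ft_force: [0.8, -0.3, -1.9]
grip_width: 0.198
grasp_force: 107.5
```

```bash
python3 -c "
from h import *
where()"
```

```text
t 5.8 deck mm [ 6.3 30.1 27.1] rot to go [-0.05 -0.01  0.02] F deck [-1.3 -0.8 -1.5] grip 16.8 107.5
```

Aligned at the mouths (y 30.1). Pressing home.

Emit:
{"method": "apply_moves", "body": {"rows": [{"x": 0,"y": 0,"z": 5,"ax": 0,"ay": 0,"az": 0,"gripper": 1.0},{"x": 0,"y": 0,"z": 5,"ax": 0,"ay": 0,"az": 0,"gripper": 1.0},{"x": 0,"y": 0,"z": 5,"ax": 0,"ay": 0,"az": 0,"gripper": 1.0},{"x": 0,"y": 0,"z": 4,"ax": 0,"ay": 0,"az": 0,"gripper": 1.0},{"x": 0,"y": 0,"z": 0,"ax": 0,"ay": 0,"az": 0,"gripper": 1.0}]}}

```text
clock: 6.22
position: [0.535, 0.2136, 0.0961]
ee_rot: [0.722, 0.623, 0.228, -0.196]
ft_force: [5.0, 4.3, -10.4]
grip_width: 0.196
grasp_force: 107.7
```

```bash
python3 -c "
from h import *
where()"
```

```text
t 6.22 deck mm [ 6.1 29.7  8.2] rot to go [0.01 0.   0.01] F deck [ -1.9  -4.3 -11.4] grip 16.7 107.7
```

Emit:
{"method": "apply_moves", "body": {"rows": [{"x": 0,"y": 0,"z": 2,"ax": 0,"ay": 0,"az": 0,"gripper": 1.0},{"x": 0,"y": 0,"z": 2,"ax": 0,"ay": 0,"az": 0,"gripper": 1.0},{"x": 0,"y": 0,"z": 0,"ax": 0,"ay": 0,"az": 0,"gripper": 1.0}]}}

```text
clock: 6.47
position: [0.5358, 0.2147, 0.0946]
ee_rot: [0.722, 0.623, 0.228, -0.196]
ft_force: [-11.8, -13.2, 21.1]
grip_width: 0.199
grasp_force: 112.0
```

```bash
python3 -c "
from h import *
where()"
```

```text
t 6.47 deck mm [ 6.2 29.1  6.3] rot to go [0.01 0.01 0.01] F deck [-0.   9.7 25.7] grip 16.9 112.0
```

Seated: force rose to 26 N at the same height as the original seat. Release, withdraw, and locate socket 3 by segmentation.

Emit:
{"method": "apply_moves", "body": {"rows": [{"x": 0,"y": 0,"z": 0,"ax": 0,"ay": 0,"az": 0,"gripper": 0.55},{"x": 0,"y": 0,"z": 0,"ax": 0,"ay": 0,"az": 0,"gripper": 0.55},{"x": 0,"y": 0,"z": -10,"ax": 0,"ay": 0,"az": 0,"gripper": 0.55},{"x": 0,"y": 0,"z": -25,"ax": 0,"ay": 0,"az": 0,"gripper": 0.55},{"x": 0,"y": 0,"z": -35,"ax": 0,"ay": 0,"az": 0,"gripper": 0.5}]}}

```text
clock: 6.88
position: [0.5278, 0.1768, 0.1506]
ee_rot: [0.721, 0.624, 0.227, -0.198]
ft_force: [1.5, -1.6, 0.8]
grip_width: 0.5
grasp_force: 0.0
```

Emit:
{"method": "apply_moves", "body": {"rows": [{"x": 0,"y": 0,"z": -38,"ax": 0,"ay": 0,"az": 0,"gripper": 0.5},{"x": 0,"y": 0,"z": -38,"ax": 0,"ay": 0,"az": 0,"gripper": 0.5},{"x": 0,"y": 0,"z": 0,"ax": 0,"ay": 0,"az": 0,"gripper": 0.5}]}}

```text
clock: 7.13
position: [0.5261, 0.1283, 0.219]
ee_rot: [0.723, 0.622, 0.23, -0.192]
ft_force: [1.5, -0.2, -0.3]
grip_width: 0.498
grasp_force: 0.0
```

```bash
cat > seg.py <<'E'
from h import *
import pickle
d=pickle.load(open("d0.pkl","rb"))
def seg(c,u0,name,satmax):
    hsv=cv2.cvtColor(c["color"],cv2.COLOR_RGB2HSV); m=((hsv[...,1]<satmax)&(hsv[...,2]>70)).astype(np.uint8)
    n,l,st,ce=cv2.connectedComponentsWithStats(m); x,y=np.int32(u0); k=l[y,x]
    ys,xs=np.nonzero(l==k); print(name,"area",len(xs),st[k][:4]); return np.c_[xs,ys].astype(float)
def axis(c,pts,z):
    W=np.array([onz(c,u,z) for u in pts])[:,:2]; m=W.mean(0); w,v=np.linalg.eigh(np.cov((W-m).T)); a=v[:,1]; t=(W-m)@a
    return m+a*(t.max()+t.min())/2,a,t.max()-t.min(),((W-m)@v[:,0]).ptp() if hasattr(W,'ptp') else np.ptp((W-m)@v[:,0])
for n,u in(("top",(447/1.5625,345/1.5625)),("side",(325/1.5625,368/1.5625))):
    for sm in(60,80,100):
        c=d[n];pts=seg(c,u,n,sm)
        if 100<len(pts)<4000:
            m,a,L,w=axis(c,pts,.015); a=a*np.sign(a[0]); print(m,np.degrees(np.arctan2(a[1],a[0])),L,w)
E
python3 seg.py; python3 - <<'E'
from h import *
import pickle
from workcell import *
where();o=get_obs();c=camera("wrist");pickle.dump((c,o),open("w4.pkl","wb"));c=camera("top");pickle.dump((c,o),open("t4.pkl","wb"))
E
```

```text
top area 460 [276 193  22  57]
[ 0.48146935 -0.0831386 ] 13.967037516347911 0.16078457950513278 0.02724414204317019
top area 506 [275 193  24  57]
[ 0.48176246 -0.08285637] 14.18712040648283 0.1628414770454572 0.03199274076931207
top area 550 [275 192  24  58]
[ 0.48183437 -0.0831167 ] 13.960080765575363 0.16421538263342478 0.03337035030337786
side area 650 [177 222  64  28]
[ 0.4823542  -0.08526173] 14.23880173598142 0.16165210061553356 0.04120206081641532
side area 701 [176 221  65  29]
[ 0.48243162 -0.08473029] 14.053099626858387 0.1635617882127558 0.04346836421002105
side area 749 [176 221  65  30]
[ 0.48264137 -0.08461361] 14.303718384437177 0.1655396175134771 0.045579804830505936
t 7.13 deck mm [  6.4  26.  158. ] rot to go [0.59 0.07 0.04] F deck [-0.1 -1.5 -0.3] grip 42.3 0.0
```

```bash
python3 - <<'E'
from h import *
a=np.radians(14.1);x=np.array([np.cos(a),np.sin(a),0]);z=np.array([0,0,-1.])
T=np.c_[x,np.cross(z,x),z]; np.save("T3.npy",T)
rows(np.array([.482,-.0835,.16]),T,14)
E
```

```text
[-15.0, -1.0, -6.0, -1.5, -2.2, 4.7]
[-15.0, 1.0, -5.0, -1.5, -2.2, 4.7]
[-15.0, 2.0, -5.0, -1.4, -2.2, 4.7]
[-15.0, 3.0, -4.0, -1.5, -2.2, 4.6]
[-15.0, 5.0, -3.0, -1.4, -2.2, 4.7]
[-15.0, 6.0, -2.0, -1.5, -2.2, 4.6]
[-14.0, 7.0, -2.0, -1.5, -2.2, 4.7]
[-14.0, 9.0, -1.0, -1.4, -2.2, 4.6]
[-13.0, 10.0, -0.0, -1.5, -2.2, 4.7]
[-12.0, 11.0, 0.0, -1.4, -2.2, 4.6]
[-11.0, 11.0, 1.0, -1.5, -2.2, 4.6]
[-11.0, 12.0, 2.0, -1.4, -2.2, 4.7]
[-9.0, 13.0, 3.0, -1.5, -2.3, 4.6]
[-8.0, 14.0, 3.0, -1.4, -2.2, 4.7]
```

Emit:
{"method": "apply_moves", "body": {"rows": [{"x": -15,"y": -1,"z": -6,"ax": -1.5,"ay": -2.2,"az": 4.7,"gripper": 0.4},{"x": -15,"y": 1,"z": -5,"ax": -1.5,"ay": -2.2,"az": 4.7,"gripper": 0.4},{"x": -15,"y": 2,"z": -5,"ax": -1.4,"ay": -2.2,"az": 4.7,"gripper": 0.4},{"x": -15,"y": 3,"z": -4,"ax": -1.5,"ay": -2.2,"az": 4.6,"gripper": 0.4},{"x": -15,"y": 5,"z": -3,"ax": -1.4,"ay": -2.2,"az": 4.7,"gripper": 0.4}]}}

```text
clock: 7.65
position: [0.5073, 0.0568, 0.1934]
ee_rot: [0.863, 0.463, 0.151, -0.132]
ft_force: [-0.4, -0.3, -0.1]
grip_width: 0.599
grasp_force: 0.0
```

Emit:
{"method": "apply_moves", "body": {"rows": [{"x": -15,"y": 6,"z": -2,"ax": -1.5,"ay": -2.2,"az": 4.6,"gripper": 0.4},{"x": -14,"y": 7,"z": -2,"ax": -1.5,"ay": -2.2,"az": 4.7,"gripper": 0.4},{"x": -14,"y": 9,"z": -1,"ax": -1.4,"ay": -2.2,"az": 4.6,"gripper": 0.4},{"x": -13,"y": 10,"z": 0,"ax": -1.5,"ay": -2.2,"az": 4.7,"gripper": 0.4},{"x": -12,"y": 11,"z": 0,"ax": -1.4,"ay": -2.2,"az": 4.6,"gripper": 0.4}]}}

```text
clock: 8.07
position: [0.4933, -0.0208, 0.1734]
ee_rot: [0.956, 0.28, 0.068, -0.06]
ft_force: [-0.6, -0.1, 0.3]
grip_width: 0.6
grasp_force: 0.0
```

Emit:
{"method": "apply_moves", "body": {"rows": [{"x": -11,"y": 11,"z": 1,"ax": -1.5,"ay": -2.2,"az": 4.6,"gripper": 0.4},{"x": -11,"y": 12,"z": 2,"ax": -1.4,"ay": -2.2,"az": 4.7,"gripper": 0.4},{"x": -9,"y": 13,"z": 3,"ax": -1.5,"ay": -2.3,"az": 4.6,"gripper": 0.4},{"x": -8,"y": 14,"z": 3,"ax": -1.4,"ay": -2.2,"az": 4.7,"gripper": 0.4},{"x": 0,"y": 0,"z": 0,"ax": 0,"ay": 0,"az": 0,"gripper": 0.4}]}}

```text
clock: 8.48
position: [0.4808, -0.0829, 0.1572]
ee_rot: [0.993, 0.122, -0.003, -0.001]
ft_force: [-0.2, 0.4, -0.0]
grip_width: 0.599
grasp_force: 0.0
```

Emit:
{"method": "apply_moves", "body": {"rows": [{"x": 0,"y": 0,"z": 0,"ax": 0,"ay": 0,"az": 0,"gripper": 0.4},{"x": 0,"y": 0,"z": 0,"ax": 0,"ay": 0,"az": 0,"gripper": 0.4}]}}

```text
clock: 8.65
position: [0.4815, -0.081, 0.1585]
ee_rot: [0.992, 0.126, -0.001, -0.002]
ft_force: [-0.2, -0.4, 0.2]
grip_width: 0.598
grasp_force: 0.0
```

```bash
python3 - <<'E'
from h import *
import pickle
from workcell import *
o=get_obs();print(o["clock"],o["position"],o["joint_pos"].round(2))
T=np.load("T3.npy");q=rows(np.array([.482,-.0835,.05]),T,4)
c=camera("wrist");pickle.dump((c,o),open("w5.pkl","wb"))
img=c["color"][:,:,::-1].copy()
a=np.radians(14.1);v=np.array([np.cos(a),np.sin(a),0]);n=np.array([-v[1],v[0],0]);m=np.array([.482,-.0835,.015])
for t in(-.08,-.04,0,.04,.08):
  for e in(-.0125,.0125):
    cv2.circle(img,tuple(np.int32(proj(c,m+t*v+e*n,True)[0].round())),2,(0,0,255),-1)
cv2.imwrite("pics/w5.png",cv2.resize(img,(800,600)))
E
```

```text
8.65 [ 0.48150649 -0.08097035  0.15845484] [ 0.58  0.14 -0.53  1.89  0.07  1.13 -1.3 ]
[0.0, 1.0, 27.0, -0.1, 0.0, 0.1]
[0.0, 1.0, 27.0, -0.1, 0.0, 0.1]
[0.0, 0.0, 27.0, -0.0, 0.0, 0.1]
[0.0, 1.0, 27.0, -0.1, 0.1, 0.0]
```

View pics/w5.png

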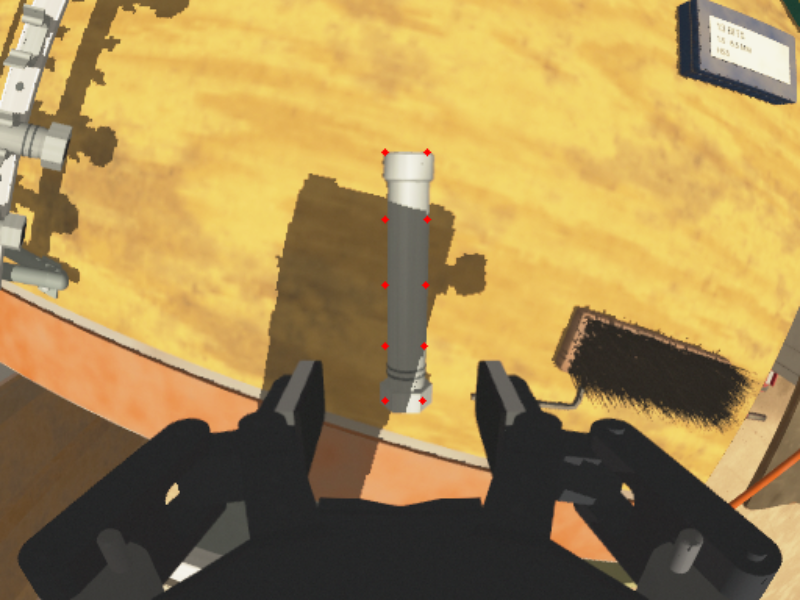

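The overlay fits socket 3 to about 1 mm (shank spans 388–429 at row 285). Descend, keeping the tips just above the table.

Emit:
{"method": "apply_moves", "body": {"rows": [{"x": -1,"y": 1,"z": 27,"ax": -0.1,"ay": 0,"az": 0.1,"gripper": 0.4},{"x": 0,"y": 1,"z": 27,"ax": -0.1,"ay": 0,"az": 0.1,"gripper": 0.4},{"x": 0,"y": 1,"z": 27,"ax": 0,"ay": 0,"az": 0.1,"gripper": 0.4},{"x": 0,"y": 1,"z": 24,"ax": -0.1,"ay": 0.1,"az": 0,"gripper": 0.4},{"x": 0,"y": 0,"z": 0,"ax": 0,"ay": 0,"az": 0,"gripper": 0.4}]}}

```text
clock: 9.12
position: [0.4785, -0.0857, 0.0501]
ee_rot: [0.993, 0.122, -0.003, -0.0]
ft_force: [-1.3, 0.5, -1.0]
grip_width: 0.602
grasp_force: 0.0
```

Emit:
{"method": "apply_moves", "body": {"rows": [{"x": 0,"y": 0,"z": 0,"ax": 0,"ay": 0,"az": 0,"gripper": 0.4}]}}

```text
clock: 9.2
position: [0.4808, -0.0858, 0.0537]
ee_rot: [0.993, 0.122, -0.001, 0.001]
ft_force: [-0.1, -0.0, 0.4]
grip_width: 0.598
grasp_force: 0.0
```

```bash
python3 - <<'E'
from h import *
from workcell import *
o=get_obs();print(o["clock"],o["position"],o["ft_force"])
rows(np.array([.481,-.0838,.0135]),np.load("T3.npy"),4)
E
```

```text
9.2 [ 0.48075838 -0.08584478  0.05365809] [-0.10554032 -0.01617876  0.40592713]
[0.0, -0.0, 10.0, 0.0, 0.0, -0.0]
[0.0, -1.0, 10.0, 0.0, 0.0, -0.0]
[0.0, -0.0, 10.0, 0.0, 0.0, -0.1]
[1.0, -1.0, 10.0, 0.1, 0.1, -0.0]
```

Emit:
{"method": "apply_moves", "body": {"rows": [{"x": 0,"y": -1,"z": 10,"ax": 0,"ay": 0,"az": 0,"gripper": 0.4},{"x": 0,"y": 0,"z": 10,"ax": 0,"ay": 0,"az": 0,"gripper": 0.4},{"x": 0,"y": 0,"z": 10,"ax": 0,"ay": 0,"az": 0,"gripper": 0.4},{"x": 0,"y": 0,"z": 7,"ax": 0,"ay": 0,"az": 0,"gripper": 0.4},{"x": 0,"y": 0,"z": 0,"ax": 0,"ay": 0,"az": 0,"gripper": 0.4}]}}

```text
clock: 9.62
position: [0.4802, -0.0855, 0.0154]
ee_rot: [0.993, 0.121, -0.001, 0.001]
ft_force: [0.0, -0.2, -0.2]
grip_width: 0.598
grasp_force: 0.0
```

Emit:
{"method": "apply_moves", "body": {"rows": [{"x": 0,"y": 0,"z": 0,"ax": 0,"ay": 0,"az": 0,"gripper": 0.4},{"x": 0,"y": 0,"z": 0,"ax": 0,"ay": 0,"az": 0,"gripper": 0.4}]}}

```text
clock: 9.78
position: [0.4814, -0.0856, 0.0171]
ee_rot: [0.993, 0.121, 0.0, 0.001]
ft_force: [-0.7, -0.3, 0.7]
grip_width: 0.6
grasp_force: 0.0
```

Emit:
{"method": "apply_moves", "body": {"rows": [{"x": 0,"y": -1,"z": 4,"ax": 0,"ay": 0,"az": 0,"gripper": 0.4},{"x": 0,"y": 0,"z": 0,"ax": 0,"ay": 0,"az": 0,"gripper": 0.7},{"x": 0,"y": 0,"z": 0,"ax": 0,"ay": 0,"az": 0,"gripper": 1.0},{"x": 0,"y": 0,"z": 0,"ax": 0,"ay": 0,"az": 0,"gripper": 1.0},{"x": 0,"y": 0,"z": 0,"ax": 0,"ay": 0,"az": 0,"gripper": 1.0}], "newtons": 110}}

```text
clock: 10.2
position: [0.481, -0.0846, 0.0134]
ee_rot: [0.993, 0.121, 0.0, 0.001]
ft_force: [-2.8, 0.8, 6.9]
grip_width: 0.255
grasp_force: 107.5
```

Emit:
{"method": "apply_moves", "body": {"rows": [{"x": 0,"y": 0,"z": 0,"ax": 0,"ay": 0,"az": 0,"gripper": 1.0},{"x": 0,"y": 0,"z": -25,"ax": 0,"ay": 0,"az": 0,"gripper": 1.0},{"x": 0,"y": 0,"z": -35,"ax": 0,"ay": 0,"az": 0,"gripper": 1.0},{"x": 0,"y": 0,"z": -38,"ax": 0,"ay": 0,"az": 0,"gripper": 1.0},{"x": 0,"y": 0,"z": -38,"ax": 0,"ay": 0,"az": 0,"gripper": 1.0}]}}

```text
clock: 10.62
position: [0.48, -0.084, 0.1499]
ee_rot: [0.993, 0.121, -0.001, 0.001]
ft_force: [0.4, -1.1, -3.9]
grip_width: 0.256
grasp_force: 108.5
```

```bash
python3 - <<'E'
from h import *
where(); p,Dk,TR=setup()
q=rows(deck(p,[[0,-.03,.13]])[0],TR,14)
E
```

```text
t 10.62 deck mm [-210.8   40.6  225.8] rot to go [ 20.66  30.93 -65.43] F deck [-3.1 -0.5 -2.6] grip 21.7 108.5
[11.0, -13.0, -3.0, 1.5, 2.2, -4.7]
[12.0, -12.0, -2.0, 1.5, 2.2, -4.7]
[13.0, -11.0, -2.0, 1.5, 2.2, -4.7]
[14.0, -10.0, -1.0, 1.5, 2.2, -4.7]
[15.0, -9.0, 0.0, 1.5, 2.2, -4.7]
[15.0, -8.0, 1.0, 1.5, 2.2, -4.7]
[16.0, -7.0, 2.0, 1.5, 2.2, -4.7]
[16.0, -5.0, 2.0, 1.4, 2.2, -4.7]
[17.0, -4.0, 3.0, 1.4, 2.2, -4.6]
[17.0, -2.0, 4.0, 1.5, 2.2, -4.7]
[17.0, -1.0, 5.0, 1.4, 2.2, -4.6]
[16.0, 1.0, 5.0, 1.5, 2.2, -4.7]
[16.0, 2.0, 6.0, 1.4, 2.2, -4.6]
[16.0, 4.0, 7.0, 1.5, 2.3, -4.7]
```

Emit:
{"method": "apply_moves", "body": {"rows": [{"x": 11,"y": -13,"z": -3,"ax": 1.5,"ay": 2.2,"az": -4.7,"gripper": 1.0},{"x": 12,"y": -12,"z": -2,"ax": 1.5,"ay": 2.2,"az": -4.7,"gripper": 1.0},{"x": 13,"y": -11,"z": -2,"ax": 1.5,"ay": 2.2,"az": -4.7,"gripper": 1.0},{"x": 14,"y": -10,"z": -1,"ax": 1.5,"ay": 2.2,"az": -4.7,"gripper": 1.0},{"x": 15,"y": -9,"z": 0,"ax": 1.5,"ay": 2.2,"az": -4.7,"gripper": 1.0}]}}

```text
clock: 11.03
position: [0.5182, -0.0076, 0.1646]
ee_rot: [0.94, 0.322, 0.087, -0.075]
ft_force: [0.1, 0.1, -3.5]
grip_width: 0.254
grasp_force: 108.6
```

Emit:
{"method": "apply_moves", "body": {"rows": [{"x": 15,"y": -8,"z": 1,"ax": 1.5,"ay": 2.2,"az": -4.7,"gripper": 1.0},{"x": 16,"y": -7,"z": 2,"ax": 1.5,"ay": 2.2,"az": -4.7,"gripper": 1.0},{"x": 16,"y": -5,"z": 2,"ax": 1.4,"ay": 2.2,"az": -4.7,"gripper": 1.0},{"x": 17,"y": -4,"z": 3,"ax": 1.4,"ay": 2.2,"az": -4.6,"gripper": 1.0},{"x": 17,"y": -2,"z": 4,"ax": 1.5,"ay": 2.2,"az": -4.7,"gripper": 1.0}]}}

```text
clock: 11.45
position: [0.5543, 0.0697, 0.1799]
ee_rot: [0.836, 0.501, 0.169, -0.145]
ft_force: [-0.2, 0.4, -3.6]
grip_width: 0.254
grasp_force: 108.7
```

Emit:
{"method": "apply_moves", "body": {"rows": [{"x": 17,"y": -1,"z": 5,"ax": 1.4,"ay": 2.2,"az": -4.6,"gripper": 1.0},{"x": 16,"y": 1,"z": 5,"ax": 1.5,"ay": 2.2,"az": -4.7,"gripper": 1.0},{"x": 16,"y": 2,"z": 6,"ax": 1.4,"ay": 2.2,"az": -4.6,"gripper": 1.0},{"x": 16,"y": 4,"z": 7,"ax": 1.5,"ay": 2.3,"az": -4.7,"gripper": 1.0},{"x": 0,"y": 0,"z": 0,"ax": 0,"ay": 0,"az": 0,"gripper": 1.0}]}}

```text
clock: 11.87
position: [0.5847, 0.1326, 0.1907]
ee_rot: [0.72, 0.625, 0.229, -0.197]
ft_force: [-1.3, 0.7, -3.3]
grip_width: 0.253
grasp_force: 108.8
```

Emit:
{"method": "apply_moves", "body": {"rows": [{"x": 0,"y": 0,"z": 0,"ax": 0,"ay": 0,"az": 0,"gripper": 1.0},{"x": 0,"y": 0,"z": 0,"ax": 0,"ay": 0,"az": 0,"gripper": 1.0}]}}

```text
clock: 12.03
position: [0.584, 0.1304, 0.1906]
ee_rot: [0.723, 0.623, 0.228, -0.196]
ft_force: [-0.3, -1.2, -3.2]
grip_width: 0.255
grasp_force: 108.8
```

```bash
python3 - <<'E'
from h import *
where(); p,Dk,TR=setup()
q=rows(deck(p,[[0,-.03,.065]])[0],TR,3)
E
```

```text
t 12.03 deck mm [ -1.2 -30.9 128.8] rot to go [ 0.07  0.06 -0.07] F deck [-2.8  0.1 -2. ] grip 21.6 108.8
[0.0, -0.0, 21.0, 0.0, 0.0, -0.0]
[1.0, -0.0, 21.0, 0.0, 0.0, -0.0]
[0.0, -1.0, 22.0, 0.1, 0.1, -0.1]
```

Emit:
{"method": "apply_moves", "body": {"rows": [{"x": 0,"y": 0,"z": 23,"ax": 0,"ay": 0,"az": 0,"gripper": 1.0},{"x": 1,"y": 0,"z": 23,"ax": 0,"ay": 0,"az": 0,"gripper": 1.0},{"x": 0,"y": -1,"z": 23,"ax": 0,"ay": 0,"az": -0.1,"gripper": 1.0},{"x": 0,"y": 0,"z": 0,"ax": 0,"ay": 0,"az": 0,"gripper": 1.0},{"x": 0,"y": 0,"z": 0,"ax": 0,"ay": 0,"az": 0,"gripper": 1.0}]}}

```text
clock: 12.45
position: [0.5883, 0.1712, 0.1346]
ee_rot: [0.722, 0.624, 0.227, -0.196]
ft_force: [0.0, -0.7, -3.6]
grip_width: 0.256
grasp_force: 108.7
```

```bash
python3 - <<'E'
from h import *
import pickle
from workcell import *
where()
o=get_obs();c=camera("wrist");pickle.dump((c,o),open("w6.pkl","wb"))
p,Dk,TR=setup()
img=cv2.resize(c["color"][:,:,::-1],None,fx=3,fy=3,interpolation=cv2.INTER_CUBIC)
def draw(P,col):
    for u in proj(c,deck(p,np.array(P)/1e3),True): cv2.circle(img,tuple(np.int32((u+.5)*3-.5)),3,col,-1)
draw([[x+e,y,0] for x in(-33,33) for y in(-144,144) for e in(-11,11)],(0,0,255))
draw([[x,30+e,13] for x in (-50,-26,0,26,40) for e in(-10,10)],(0,200,0))
Rt=R.from_quat(o["ee_rot"])
for x in(-.03,0,.03,.06): 
    u=proj(c,o["position"]+Rt.apply([x,0,-.003]),True)[0];cv2.circle(img,tuple(np.int32((u+.5)*3-.5)),3,(255,0,0),-1)
draw([[x,-30,37] for x in (26,40)],(255,0,255))
cv2.imwrite("pics/w6.png",img[280:880,300:1100])
E
```

```text
t 12.45 deck mm [  0.3 -29.2  59.3] rot to go [-0.02  0.04  0.1 ] F deck [-2.6 -0.1 -2.5] grip 21.7 108.7
```

View pics/w6.png

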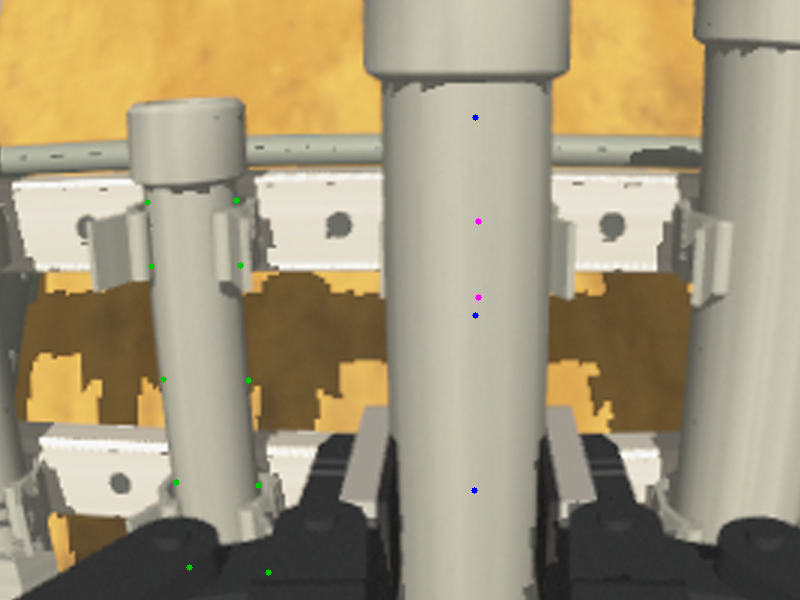

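Socket 2's overlay (green) matches its shank, so it's home in place 2. Socket 3 is held straight at column ≈468, about 1–1.5 mm to the near side of place 3. A small correction, then press.

Emit:
{"method": "apply_moves", "body": {"rows": [{"x": 0,"y": 1,"z": 5,"ax": 0,"ay": 0,"az": 0,"gripper": 1.0},{"x": 0,"y": 0,"z": 5,"ax": 0,"ay": 0,"az": 0,"gripper": 1.0},{"x": 0,"y": 0,"z": 4,"ax": 0,"ay": 0,"az": 0,"gripper": 1.0},{"x": 0,"y": 0,"z": 0,"ax": 0,"ay": 0,"az": 0,"gripper": 1.0},{"x": 0,"y": 0,"z": 0,"ax": 0,"ay": 0,"az": 0,"gripper": 1.0}]}}

```text
clock: 12.92
position: [0.5915, 0.179, 0.1237]
ee_rot: [0.721, 0.624, 0.228, -0.196]
ft_force: [0.0, -0.3, -2.9]
grip_width: 0.252
grasp_force: 108.7
```

```bash
python3 -c "
from h import *
where()"
```

```text
t 12.92 deck mm [  0.7 -31.2  45.7] rot to go [ 0.07 -0.01  0.14] F deck [-1.9 -0.  -2.2] grip 21.4 108.7
```

Emit:
{"method": "apply_moves", "body": {"rows": [{"x": 0,"y": -0.5,"z": 6,"ax": 0,"ay": 0,"az": 0,"gripper": 1.0},{"x": 0,"y": 0,"z": 6,"ax": 0,"ay": 0,"az": 0,"gripper": 1.0},{"x": 0,"y": 0,"z": 6,"ax": 0,"ay": 0,"az": 0,"gripper": 1.0},{"x": 0,"y": 0,"z": 0,"ax": 0,"ay": 0,"az": 0,"gripper": 1.0}]}}

```text
clock: 13.25
position: [0.5928, 0.1893, 0.1086]
ee_rot: [0.721, 0.624, 0.228, -0.196]
ft_force: [-1.2, -1.6, -1.7]
grip_width: 0.255
grasp_force: 109.2
```

```bash
python3 -c "
from h import *
where()"
```

```text
t 13.25 deck mm [  0.5 -31.   27.4] rot to go [ 0.09 -0.01  0.13] F deck [-2.4  1.  -0.4] grip 21.7 109.2
```

Emit:
{"method": "apply_moves", "body": {"rows": [{"x": 0,"y": 0,"z": 5,"ax": 0,"ay": 0,"az": 0,"gripper": 1.0},{"x": 0,"y": 0,"z": 5,"ax": 0,"ay": 0,"az": 0,"gripper": 1.0},{"x": 0,"y": 0,"z": 3,"ax": 0,"ay": 0,"az": 0,"gripper": 1.0},{"x": 0,"y": 0,"z": 0,"ax": 0,"ay": 0,"az": 0,"gripper": 1.0}]}}

```text
clock: 13.58
position: [0.5934, 0.1972, 0.0975]
ee_rot: [0.721, 0.624, 0.228, -0.196]
ft_force: [3.4, 3.6, -11.0]
grip_width: 0.251
grasp_force: 108.2
```

```bash
python3 -c "
from h import *
where()"
```

```text
t 13.58 deck mm [  0.6 -30.5  13.8] rot to go [ 0.04 -0.02  0.14] F deck [ -3.   -2.9 -11.3] grip 21.3 108.2
```

Emit:
{"method": "apply_moves", "body": {"rows": [{"x": 0,"y": 0,"z": 2,"ax": 0,"ay": 0,"az": 0,"gripper": 1.0},{"x": 0,"y": 0,"z": 2,"ax": 0,"ay": 0,"az": 0,"gripper": 1.0},{"x": 0,"y": 0,"z": 0,"ax": 0,"ay": 0,"az": 0,"gripper": 1.0}]}}

```text
clock: 13.83
position: [0.5938, 0.1975, 0.0969]
ee_rot: [0.721, 0.624, 0.228, -0.196]
ft_force: [-21.5, -21.4, 33.0]
grip_width: 0.254
grasp_force: 114.7
```

```bash
python3 -c "
from h import *
where()"
```

```text
t 13.83 deck mm [  0.6 -30.8  13.1] rot to go [-0.01  0.04  0.13] F deck [-1.  18.1 41. ] grip 21.6 114.7
```

Seated hard (41 N). Release, withdraw and check.

Emit:
{"method": "apply_moves", "body": {"rows": [{"x": 0,"y": 0,"z": -1,"ax": 0,"ay": 0,"az": 0,"gripper": 0.5},{"x": 0,"y": 0,"z": 0,"ax": 0,"ay": 0,"az": 0,"gripper": 0.5},{"x": 0,"y": 0,"z": -10,"ax": 0,"ay": 0,"az": 0,"gripper": 0.5},{"x": 0,"y": 0,"z": -25,"ax": 0,"ay": 0,"az": 0,"gripper": 0.5},{"x": 0,"y": 0,"z": -35,"ax": 0,"ay": 0,"az": 0,"gripper": 0.5}]}}

```text
clock: 14.25
position: [0.5863, 0.1599, 0.1529]
ee_rot: [0.721, 0.624, 0.228, -0.198]
ft_force: [0.2, -0.5, 0.7]
grip_width: 0.498
grasp_force: 0.0
```

Emit:
{"method": "apply_moves", "body": {"rows": [{"x": 0,"y": 0,"z": -38,"ax": 0,"ay": 0,"az": 0,"gripper": 0.5},{"x": 0,"y": 0,"z": -38,"ax": 0,"ay": 0,"az": 0,"gripper": 0.5},{"x": 0,"y": 0,"z": 0,"ax": 0,"ay": 0,"az": 0,"gripper": 0.5},{"x": 0,"y": 0,"z": 0,"ax": 0,"ay": 0,"az": 0,"gripper": 0.5}]}}

```text
clock: 14.58
position: [0.5828, 0.1138, 0.2176]
ee_rot: [0.722, 0.623, 0.23, -0.194]
ft_force: [-0.9, -0.2, -1.5]
grip_width: 0.499
grasp_force: 0.0
```

```bash
python3 - <<'E'
from h import *
from workcell import *
where();c=camera("wrist");p,Dk,TR=setup()
img=cv2.resize(c["color"][:,:,::-1],None,fx=3,fy=3,interpolation=cv2.INTER_CUBIC)
def draw(P,col):
    for u in proj(c,deck(p,np.array(P)/1e3),True): cv2.circle(img,tuple(np.int32((u+.5)*3-.5)),2,col,-1)
for y,h,r in((90,11,8),(30,13,10),(-30,15.5,12.5),(-90,18,15)): draw([[x,y+e,h] for x in (-40,-20,0,20,40) for e in(-r,r)],(0,200,0))
cv2.imwrite("pics/w7.png",img[260:860,300:1100])
E
```

```text
t 14.58 deck mm [  0.7 -32.2 160.4] rot to go [0.35 0.03 0.15] F deck [-1.2  0.9 -1. ] grip 42.4 0.0
```

View pics/w7.png

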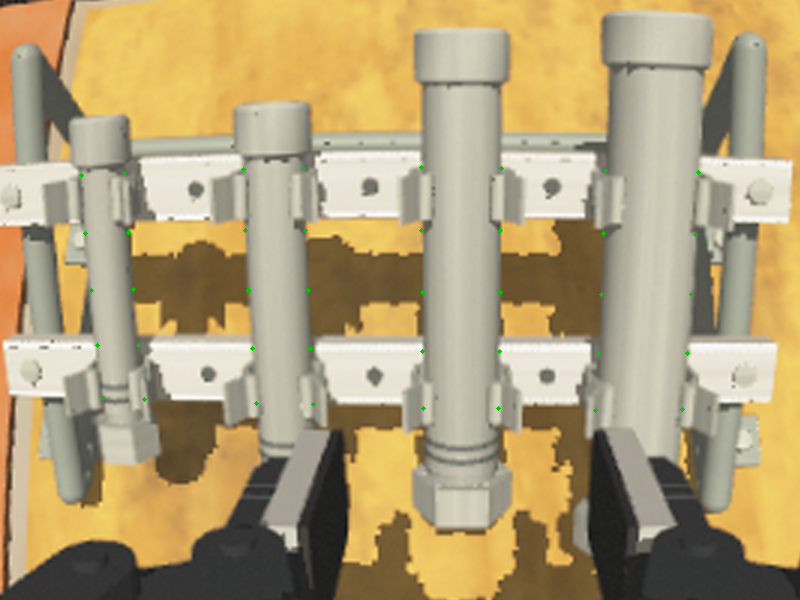

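All four shanks line up with their home outlines (green), with both rails between the thick ends and the gripper clear. Handing in.

```bash
python3 -c "
from workcell import *
print(hand_in())"
```

```text
the job is handed in; nothing more can be done
None
```

Socket 2 is in place 2 and socket 3 in place 3, both pressed to a firm stop and released, all four lined up with their places in the last camera view. The job was handed in at about 15 s, and no verdict came back.

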